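# Line up the microscope objectives by height beside the oil bottle

## Task

Stand the four loose microscope objectives on the four round rubber seats of the white rack, one on each seat, lens nose up and well centred, in order of height: the tallest one (the oil-immersion lens) on the seat next to the small amber oil bottle, then each shorter one in turn, down to the shortest next to the white swab pot. Never let an objective or the oil bottle fall over, and leave the bottle and the pot where they stand.

Things in the scene. Friction and masses are not known exactly. Their poses are not given: they have to be found in the camera images.
- objective_short: loose microscope objective, the shortest of the four: a plain bright metal barrel standing upright on its flat black thread cap, 34 mm tall in all; the lowest 27 mm is a straight cylinder 32 mm in diameter (the place to grip), above that it tapers to a lens nose 26 mm wide. 60 to 190 g. Origin at the centre of the underside, z up along the barrel; round, so its yaw means nothing. It starts standing on the table (z = 0) on the robot's side of the rack.
- objective_medium: loose microscope objective, the second shortest of the four: a plain bright metal barrel standing upright on its flat black thread cap, 45 mm tall in all; the lowest 30 mm is a straight cylinder 32 mm in diameter (the place to grip), above that it tapers to a lens nose 20 mm wide. 60 to 190 g. Origin at the centre of the underside, z up along the barrel; round, so its yaw means nothing. It starts standing on the table (z = 0) on the robot's side of the rack.
- objective_long: loose microscope objective, the second tallest of the four: a plain bright metal barrel standing upright on its flat black thread cap, 56 mm tall in all; the lowest 33 mm is a straight cylinder 32 mm in diameter (the place to grip), above that it tapers to a lens nose 14 mm wide. 60 to 190 g. Origin at the centre of the underside, z up along the barrel; round, so its yaw means nothing. It starts standing on the table (z = 0) on the robot's side of the rack.
- objective_longest: loose microscope objective, the tallest of the four: a plain bright metal barrel standing upright on its flat black thread cap, 67 mm tall in all; the lowest 36 mm is a straight cylinder 32 mm in diameter (the place to grip), above that it tapers to a lens nose 9 mm wide. 60 to 190 g. Origin at the centre of the underside, z up along the barrel; round, so its yaw means nothing. It starts standing on the table (z = 0) on the robot's side of the rack.
- seat_a: fixed flat black rubber disc, 42 mm in diameter and 2 mm thick without a rim, number 1 of the row of four on the white rack, counted from the rack's left (+y) end as seen from the robot; about 68 mm from one disc to the next. Origin at the centre of its underside, 6 mm above the table; objectives stand on its top face, 8 mm above the table. The rack is a fixed white plate 300 x 70 x 6 mm; the row runs across in front of the robot, turned by up to about 15 degrees.
- seat_b: fixed flat black rubber disc, 42 mm in diameter and 2 mm thick without a rim, number 2 of the row of four on the white rack, counted from the rack's left (+y) end as seen from the robot; about 68 mm from one disc to the next. Origin at the centre of its underside, 6 mm above the table; objectives stand on its top face, 8 mm above the table. The rack is a fixed white plate 300 x 70 x 6 mm; the row runs across in front of the robot, turned by up to about 15 degrees.
- seat_c: fixed flat black rubber disc, 42 mm in diameter and 2 mm thick without a rim, number 3 of the row of four on the white rack, counted from the rack's left (+y) end as seen from the robot; about 68 mm from one disc to the next. Origin at the centre of its underside, 6 mm above the table; objectives stand on its top face, 8 mm above the table. The rack is a fixed white plate 300 x 70 x 6 mm; the row runs across in front of the robot, turned by up to about 15 degrees.
- seat_d: fixed flat black rubber disc, 42 mm in diameter and 2 mm thick without a rim, number 4 of the row of four on the white rack, counted from the rack's left (+y) end as seen from the robot; about 68 mm from one disc to the next. Origin at the centre of its underside, 6 mm above the table; objectives stand on its top face, 8 mm above the table. The rack is a fixed white plate 300 x 70 x 6 mm; the row runs across in front of the robot, turned by up to about 15 degrees.
- oil_bottle: small amber glass bottle with paper band and black cap, 28 mm in diameter, 58 mm tall, loose, standing on the table just beyond one end of the rack (either end), about 80 mm from the nearest seat; it marks the end for the tallest objective. Origin at the centre of its underside, z up. Not to be moved.
- swab_pot: small empty open white ceramic pot, 40 mm in diameter, 38 mm tall, loose, standing on the table just beyond the other end of the rack, about 80 mm from the nearest seat; it marks the end for the shortest objective. Origin at the centre of its underside, z up. Not to be moved.
There are look-alikes about, which are no part of the job. Leave any yellow look-alike of the objective_longest alone. Leave any blue look-alike of the objective_long alone.

How it is judged (in metres and radians):
At the end, for the whole second after the job is handed in: Each objective stands upright (within 0.1 rad), at rest and released on its own seat, its centre within 12 mm of the seat's centre, in order of height with the tallest next to the oil bottle and the shortest next to the swab pot; bottle and pot stand upright within 30 mm of where they started (((horizontal distance between oil_bottle and seat_a below 0.13 m and horizontal distance between objective_longest and seat_a below 0.012 m and horizontal distance between objective_long and seat_b below 0.012 m and horizontal distance between objective_medium and seat_c below 0.012 m and horizontal distance between objective_short and seat_d below 0.012 m) or (horizontal distance between oil_bottle and seat_d below 0.13 m and horizontal distance between objective_short and seat_a below 0.012 m and horizontal distance between objective_medium and seat_b below 0.012 m and horizontal distance between objective_long and seat_c below 0.012 m and horizontal distance between objective_longest and seat_d below 0.012 m)) and angle between each of objective_short, objective_medium, objective_long, objective_longest's own z axis and vertical below 0.1 rad and height (world z) of objective_short between 0.005 and 0.012 m and linear speed of each of objective_short, objective_medium, objective_long, objective_longest below 0.02 m/s and height (world z) of objective_medium between 0.005 and 0.012 m and height (world z) of objective_long between 0.005 and 0.012 m and height (world z) of objective_longest between 0.005 and 0.012 m and distance of each of oil_bottle, swab_pot from where it was at the start of the episode below 0.03 m and angle between each of oil_bottle, swab_pot's own z axis and vertical below 0.2 rad); the robot touches nothing.
It fails at once if an objective or the oil bottle falls over (angle between any of objective_short, objective_medium, objective_long, objective_longest, oil_bottle's own z axis and vertical above 0.9 rad).
It also fails if it takes over 99 s, if anything falls off the work surface, if the arm or the gripper's body presses on something with over 40 N, if the wrist force passes 120 N, or if a joint passes its speed limit or range.

## Robot

A 6-joint arm with a two-finger parallel gripper is mounted at the origin on the work surface. World frame = base frame: x ahead of the robot, y to its left, z up, the work surface at z = 0. Lengths are in mm, angles in rad, forces in N, time in s.
With the tool pointing down it reaches from about 275 to 1000 mm from the base axis. Payload 8.4 kg.
Tool frame: the origin (TCP) lies on the centre line of the jaws, within the pads' length; the fingertips stand 22 mm ahead of it and the grasp point (between the pads) lies 3 mm ahead of it; z points along the fingers, x is the direction in which the jaws open and shut, and the axes are right-handed (so a half turn about z gives the same grasp; the last joint's range is limited). The gripper opens to 85 mm and grips with 20 to 120 N. Pads are 22 mm wide; open, the fingers measure 114 mm over their backs; the gripper's body (76 mm by 85 mm) begins 54 mm behind the grasp point. The pads swing forward as they close: fully open they stand 13 mm farther back than shut.
Start: joints at [1.122, 0.353, 1.633, -0, 1.155, -0.002], TCP at [270.05, 563.65, 253.281] pointing down, gripper open.
Joint ranges: [-2.63, 2.63], [-0.92, 2.1], [0.06, 2.66], [-1.3, 4.44], [0, 2.69], [-3.02, 3.02]. Speed limits (rad/s): [2.22, 2.22, 2.79, 3.14, 3.14, 3.14].

## Interface

Orientations are given as [roll, pitch, yaw] about the fixed x, y, z axes, in that order (R = Rz(yaw) Ry(pitch) Rx(roll)).
In Python, from rig import status, viewer, job gives the robot as it stands.
- The arm moves only by the tool send_rows, never from a script. Its argument "plan" is a list of rows, each a list of 3 entries, a list of its own where there are three numbers: the shift along the tool's x, y, z in m, then the turn, a rotation vector about the tool's x, y, z in rad, then the opening, from -1 (shut) to 1 (fully open). In form: [[[x, y, z], [rx, ry, rz], jaw], ...]. A call has exactly 5 rows; each row is the pose to reach, as a shift and turn from the pose measured when the call began, along the tool's axes at that moment; what a row does not reach only later rows make up. A row lasts 1/12 s, in which the tool goes at most 41.7 mm and 7.16 degrees, less where a joint would pass 70% of its speed; a pose out of reach is approached as far as the arm can. A call with a gripper value outside its range is refused whole. The fingers move at their own pace and stop on an object; "squeeze" is the grip in N (left out, the last holds). Time passes only in rows, so rows that repeat a pose let the fingers close, or fill a call up. It gives the time, the measured TCP pose, the force and the opening at its end, in the units of the state.
- status.sense(): the state, without advancing time (a new reading comes with each control period).
- viewer.grab_frame(name): name is "scene" or "side" or "wrist"; returns the picture (420x560x3 uint8, red, green, blue); there is no depth.
- viewer.camera_params(name): a dict with "intrinsics" (3x3 intrinsics, pixels), "dist_coeffs" ([k1, k2, p1, p2, k3] as OpenCV has them; the pictures are not rectified), "xyz" and "orientation" of the camera in the world. Camera axes: x right, y down, z forward; pixel columns grow to the right and rows downward; lengths in mm; the calibration is good to about 2 mm. A picture is of the moment at which its call begins: read the wrist's pose just before it. camera_params takes no time and is no camera call; for the wrist camera it gives the pose at the moment of the call.
- job.sign_off(): hands the job in, once; it reports no verdict.
Trained networks look in the newest picture that a camera, given by its name, has taken for a name from the list of things; names that differ only in an ending like _2 or _b are one class to them, and where a whole thing is asked for, a point or a joint stands for the part that bears it (a point fixed in the world has none). Each returns a list of dicts, best first, with "p" (0 to 1); they miss things now and then, are a little off and sometimes report something else, mostly with a low value. They report only what shows in the picture. A call takes as long as a camera call. They do not tell look-alikes from the thing itself.
- viewer.cut_out(label, camera): "mask" (420x560 bool, what is visible of it) and "extent" ([left, top, width, height] in pixels, round what is visible of it).
The state is a dict: "clock": time; "qpos": joint angles; "qvel": joint speeds; "joint_efforts": joint torques, N m; "eef_pos": TCP position; "tcp_rot": TCP orientation; "contact_force": force on the tool from outside, world axes, zero at the start; "wrist_torque": the same for the moment, N m; "opening": opening from 0.0 (shut) to 1.0 (fully open).
Only numpy, scipy, OpenCV 4.12 (cv2) and the standard library are available. Lean on these libraries where they do the work, as an engineer would, in place of code of your own. Each camera call takes 0.05 s, during which the arm holds its last target.

## Working session

There is one attempt and no reset: what is moved stays moved. The work goes in short steps, Python scripts to look and compute and a tool call to move; the robot and the scene stay as the last step left them, time stands still between calls to the robot, and variables do not carry over. Pictures are saved under pics/ and viewed, and the job is handed in when it is done.

Besides the shell and the picture viewer there is one more tool, called after "Emit:" as name([rows], argument=value, ...), one row to a line, values as JSON. send_rows: Moves the arm, as the interface text tells. Its arguments: {"type":"object","properties":{"plan":{"type":"array"},"squeeze":{"type":"number"}},"required":["plan"]}

```bash
ls; mkdir -p pics; python3 - <<'E'
from rig import status, viewer, job
import cv2
s=status.sense();print({k:s[k] for k in('clock','eef_pos','tcp_rot','opening','contact_force')})
for n in("scene","side","wrist"):
    p=viewer.camera_params(n);print(n,p)
    cv2.imwrite(f"pics/{n}0.png",viewer.grab_frame(n)[:,:,::-1])
E
```

```text
pics
{'clock': 0.0, 'eef_pos': array([269.85268461, 563.24387289, 252.54568759]), 'tcp_rot': array([3.14157128e+00, 1.41761870e-03, 1.12400854e+00]), 'opening': 1.0068815799017712, 'contact_force': array([ 0.41877158, -0.84797608,  0.10895325])}
scene {'intrinsics': array([[396.97211079,   0.        , 278.30577072],
       [  0.        , 396.97211079, 213.48591143],
       [  0.        ,   0.        ,   1.        ]]), 'dist_coeffs': array([-0.05604874,  0.        ,  0.        ,  0.        ,  0.        ]), 'xyz': array([808.80487353, 378.8250731 , 643.57968036]), 'orientation': array([-2.48065904,  0.01508037,  2.5059335 ])}
side {'intrinsics': array([[387.30581425,   0.        , 279.07891436],
       [  0.        , 387.30581425, 209.32103056],
       [  0.        ,   0.        ,   1.        ]]), 'dist_coeffs': array([-0.0993164,  0.       ,  0.       ,  0.       ,  0.       ]), 'xyz': array([ 363.8339588 , -652.20199671,  424.9986508 ]), 'orientation': array([-2.09795509,  0.00378402, -0.26959445])}
wrist {'intrinsics': array([[309.99789885,   0.        , 279.92143828],
       [  0.        , 309.99789885, 211.40193145],
       [  0.        ,   0.        ,   1.        ]]), 'dist_coeffs': array([-0.05771595,  0.        ,  0.        ,  0.        ,  0.        ]), 'xyz': array([204.53924251, 594.31935588, 372.90803671]), 'orientation': array([2.85461881e+00, 1.27487699e-03, 1.12485018e+00])}
```

View pics/scene0.png

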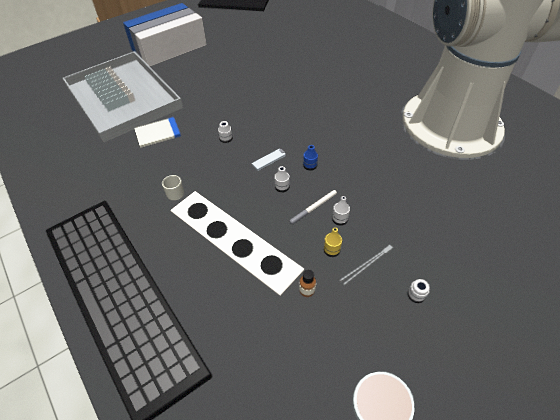

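View pics/side0.png

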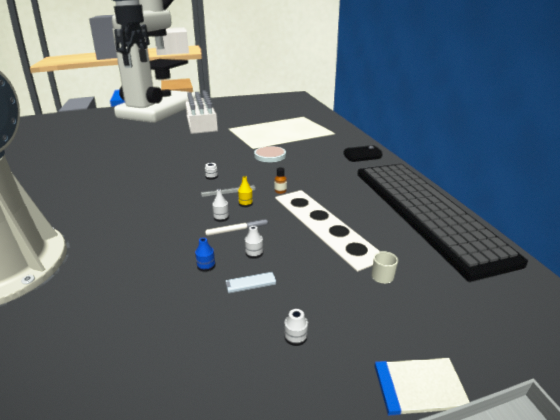

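View pics/wrist0.png

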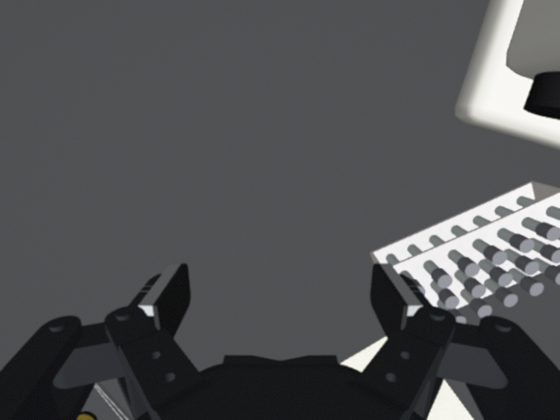

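```bash
cat > h.py <<'E'
from rig import status, viewer, job
import cv2, numpy as np
from scipy.spatial.transform import Rotation as Ro
from scipy.optimize import least_squares
OBJ={'objective_short':(34,27,26),'objective_medium':(45,30,20),'objective_long':(56,33,14),'objective_longest':(67,36,9)}
def proj(P,cp):
    R=Ro.from_euler('xyz',cp['orientation']).as_matrix()
    q=(np.atleast_2d(P)-cp['xyz'])@R
    return cv2.projectPoints(q,np.zeros(3),np.zeros(3),cp['intrinsics'],cp['dist_coeffs'])[0].reshape(-1,2)
def ray(uv,cp,z):
    R=Ro.from_euler('xyz',cp['orientation']).as_matrix()
    n=cv2.undistortPoints(np.array([[uv]],float),cp['intrinsics'],cp['dist_coeffs']).ravel()
    d=R@np.array([n[0],n[1],1]); return cp['xyz']+d*(z-cp['xyz'][2])/d[2]
A=np.linspace(0,2*np.pi,60)
def circ(x,y,z,r): return np.c_[x+r*np.cos(A),y+r*np.sin(A),0*A+z]
def model(x,y,prof,cp): return proj(np.vstack([circ(x,y,z,r) for z,r in prof]),cp)
def prof(n):
    h,c,w=OBJ[n]; return [(0,16),(c,16),(h,w/2)]
def bb(p): return np.r_[p.min(0),p.max(0)]
E
python3 - <<'E'
from h import *
for cam in('scene','side'):
    im=viewer.grab_frame(cam)
    for n in list(OBJ)+['seat_a','oil_bottle','swab_pot']:
        for d in viewer.cut_out(n,cam):
            if d['p']<.2: continue
            ys,xs=np.nonzero(d['mask'])
            if len(xs)==0: continue
            cp=viewer.camera_params(cam)
            print(cam,n,round(d['p'],2),d['extent'],np.round([xs.mean(),ys.mean()],1),len(xs),np.round(ray([xs.mean(),ys.mean()],cp,8 if 'seat' in n else 20),0), im[d['mask']].mean(0).round(0))
print(status.sense()['clock'])
E
```

```text
scene objective_short 0.9 [409.6, 277.8, 19.7, 27.9] [417.6 290.4] 393 [436. 264.  20.] [150. 150. 151.]
scene objective_short 0.35 [185.4, 201.9, 23.5, 17.9] [196.9 210.3] 252 [ 655. -122.   20.] [47. 47. 47.]
scene objective_medium 0.66 [218.6, 117.1, 14.6, 26.0] [224.4 131.5] 254 [ 484. -294.   20.] [140. 140. 139.]
scene objective_long 0.82 [302.4, 147.8, 18.7, 20.7] [310.8 158.4] 259 [378. -98.  20.] [ 35.  59. 116.]
scene objective_long 0.73 [272.7, 166.8, 17.4, 24.7] [281.8 179.5] 287 [468. -86.  20.] [149. 148. 147.]
scene objective_longest 0.95 [325.7, 224.4, 18.8, 32.3] [332.7 243.3] 381 [489. 102.  20.] [159. 139.  62.]
scene objective_longest 0.53 [329.8, 194.5, 19.3, 35.1] [340.9 212. ] 355 [427.  55.  20.] [149. 148. 147.]
scene seat_a 0.72 [259.9, 254.7, 22.7, 18.7] [270.9 264.9] 319 [605.  64.   8.] [42. 43. 43.]
scene seat_a 0.65 [231.8, 241.2, 21.0, 15.7] [242.5 248.2] 304 [627.   2.   8.] [49. 49. 49.]
scene seat_a 0.61 [189.7, 201.1, 20.1, 18.9] [197.2 210.2] 246 [ 651. -132.    8.] [45. 45. 45.]
scene seat_a 0.54 [205.9, 222.9, 25.2, 15.6] [217.  228.9] 263 [643.
[... 846 characters left out ...]
175. 177. 175.]
side objective_longest 0.54 [240.8, 175.5, 12.6, 30.9] [245.3 193.8] 288 [493. 106.  20.] [200. 176.   4.]
side seat_a 0.69 [345.0, 246.2, 22.4, 9.8] [355.3 249.4] 253 [ 648. -139.    8.] [75. 75. 72.]
side seat_a 0.62 [290.9, 197.3, 16.1, 10.9] [299.5 202.1] 170 [605.  57.   8.] [99. 99. 94.]
side seat_a 0.61 [325.8, 227.0, 23.0, 9.1] [338.5 230.7] 198 [643. -73.   8.] [67. 68. 65.]
side seat_a 0.55 [312.0, 206.0, 17.9, 13.5] [319.1 214.7] 163 [628.  -5.   8.] [70. 70. 67.]
side oil_bottle 0.54 [277.8, 169.8, 6.5, 25.1] [280.6 181.5] 257 [586. 144.  20.] [136. 112.  80.]
side swab_pot 0.57 [373.2, 250.3, 22.1, 32.8] [383.7 266.7] 700 [ 665. -212.   20.] [181. 183. 162.]
0.95
```

```bash
cat > fit.py <<'E'
from h import *
ims={c:cv2.imread(f'pics/{c}0.png') for c in('scene','side')}
cps={c:viewer.camera_params(c) for c in ims}
# seats
G={'a':(605,60),'b':(622,-3),'c':(638,-70),'d':(650,-135)}
S={}
for s,g in G.items():
    for c in ims:
        g_=cv2.cvtColor(ims[c],cv2.COLOR_BGR2GRAY)
        u,v=proj([[*g,8]],cps[c])[0].astype(int)
        w=18
        sub=g_[v-w:v+w,u-w:u+w]
        m=(sub<110).astype(np.uint8)
        n,l,st,ce=cv2.connectedComponentsWithStats(m)
        # component nearest the center, not touching border
        best=[i for i in range(1,n) if st[i,4]>80 and st[i,0]>0 and st[i,1]>0 and st[i,0]+st[i,2]<2*w and st[i,1]+st[i,3]<2*w]
        for i in best:
            p=ce[i]+[u-w,v-w]; P=ray(p,cps[c],8); S[s,c]=P
            print(s,c,p.round(1),st[i,4],P.round(1), cv2.contourArea(cv2.convexHull(model(*P[:2],[(8,21)],cps[c]).astype(np.float32))).__round__())
m={s:np.mean([S[k] for k in S if k[0]==s],axis=0)[:2] for s in 'abcd' if any(k[0]==s for k in S)}
print(m)
E
python3 fit.py
python3 - <<'E'
import cv2
a=cv2.imread('pics/scene0.png');b=cv2.imread('pics/side0.png')
cv2.imwrite('pics/c1.png',cv2.resize(a[110:310,160:440],None,fx=2.8,fy=2.8,interpolation=3))
cv2.imwrite('pics/c2.png',cv2.resize(b[155:350,185:405],None,fx=3,fy=3,interpolation=3))
E
```

```text
a scene [270.9 264.7] 321 [605.   63.6   8. ] 352
a side [299.1 202. ] 116 [604.3  57.6   8. ] 138
b scene [242.  247.8] 297 [6.273e+02 3.000e-01 8.000e+00] 320
b side [318.7 214.8] 136 [626.6  -5.8   8. ] 163
c scene [216.4 229.2] 269 [644.  -66.7   8. ] 287
c side [338.7 230.6] 163 [643.4 -72.9   8. ] 198
d scene [197.3 210.5] 241 [ 651.1 -131.3    8. ] 255
d side [356.1 248.9] 209 [ 650.3 -138.     8. ] 243
{'a': array([604.65163549,  60.57609189]), 'b': array([626.98664371,  -2.78968725]), 'c': array([643.72588163, -69.81780842]), 'd': array([ 650.70804305, -134.61817092])}
```

View pics/c1.png

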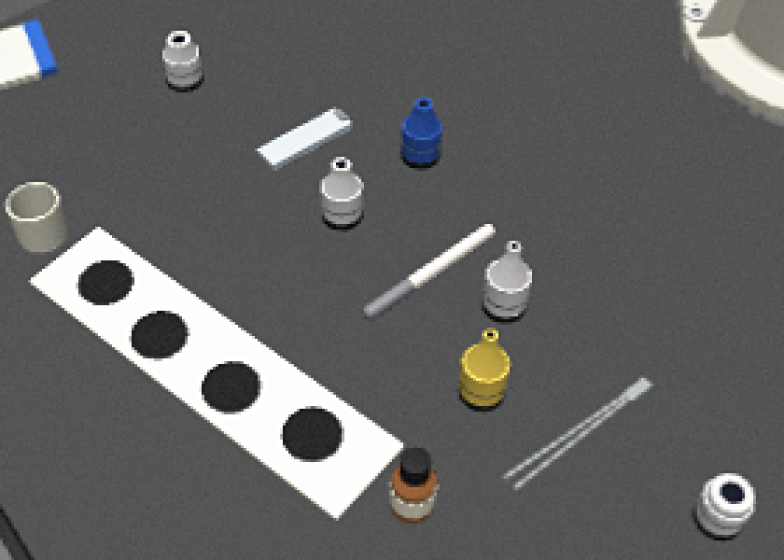

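View pics/c2.png

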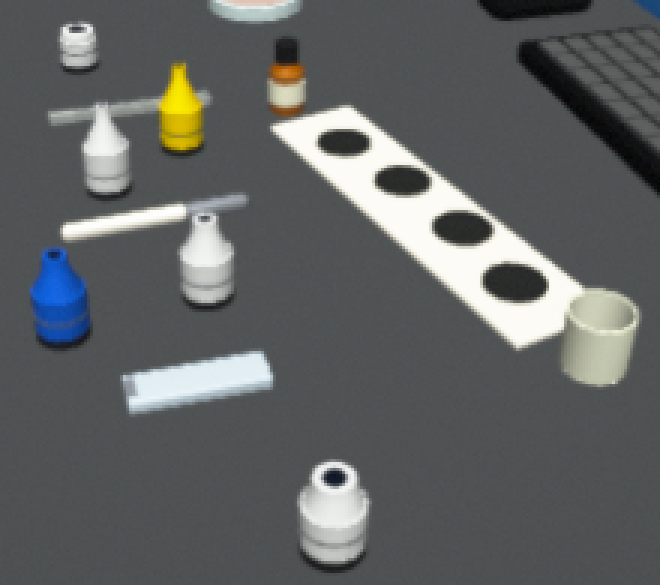

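```bash
cat > fit2.py <<'E'
from h import *
ims={c:cv2.imread(f'pics/{c}0.png') for c in('scene','side')}
cps={c:viewer.camera_params(c) for c in ims}
G={'objective_short':(435,258),'objective_medium':(484,-296),'objective_long':(469,-88),'objective_longest':(428,55),'oil_bottle':(583,142),'swab_pot':(665,-212)}
PR={'oil_bottle':[(0,14),(40,14),(58,9)],'swab_pot':[(0,20),(38,20)]}
for n,g in G.items():
    pr=PR.get(n) or prof(n)
    for c in ims:
        im=ims[c].astype(float); b=np.median(im.reshape(-1,3),0)
        p=model(*g,pr,cps[c]); x0,y0=(p.min(0)-12).astype(int); x1,y1=(p.max(0)+12).astype(int)
        sub=im[y0:y1,x0:x1]
        bgc=np.median(np.vstack([sub[:3].reshape(-1,3),sub[-3:].reshape(-1,3)]),0)
        d=(np.abs(sub-bgc).max(2)>18)
        yy,xx=np.mgrid[y0:y1,x0:x1]
        best=None
        def iou(q,pr=pr):
            h=cv2.convexHull(model(q[0],q[1],pr,cps[c]).astype(np.float32)) if 0 else None
            m=np.zeros(d.shape,np.uint8)
            for (za,ra),(zb,rb) in zip(pr[:-1],pr[1:]):
                hh=cv2.convexHull(model(q[0],q[1],[(za,ra),(zb,rb)],cps[c]).astype(np.float32)).reshape(-1,2)-[x0,y0]
                cv2.fillConvexPoly(m,np.round(hh*16).astype(np.int32),1,shift=4)
            m=m>0
            return (m&d).sum()/(m|d).sum()
        def search(pr):
            q=np.array(g,float);b=iou(q,pr)
            for st in(4,2,1,.5):
                for _ in range(10):
                    C=[(iou(q+st*np.array(e),pr),tuple(q+st*np.array(e))) for e in((1,0),(-1,0),(0,1),(0,-1),(1,1),(1,-1),(-1,1),(-1,-1))]
                    mx=max(C)
                    if mx[0]<=b: break
                    b,q=mx[0],np.array(mx[1])
            return q,round(b,3)
        out=search(pr)
        oth={k[10:]:search(prof(k))[1] for k in OBJ} if n in OBJ else ''
        print(n,c,out,oth)
E
python3 fit2.py
```

```text
objective_short scene (array([432. , 264.5]), np.float64(0.875)) {'short': np.float64(0.875), 'medium': np.float64(0.827), 'long': np.float64(0.772), 'longest': np.float64(0.73)}
objective_short side (array([434.5, 263. ]), np.float64(0.776)) {'short': np.float64(0.776), 'medium': np.float64(0.682), 'long': np.float64(0.61), 'longest': np.float64(0.561)}
objective_medium scene (array([ 484., -294.]), np.float64(0.879)) {'short': np.float64(0.839), 'medium': np.float64(0.879), 'long': np.float64(0.797), 'longest': np.float64(0.724)}
objective_medium side (array([ 484., -296.]), np.float64(0.934)) {'short': np.float64(0.867), 'medium': np.float64(0.934), 'long': np.float64(0.866), 'longest': np.float64(0.801)}
objective_long scene (array([469., -86.]), np.float64(0.524)) {'short': np.float64(0.474), 'medium': np.float64(0.502), 'long': np.float64(0.524), 'longest': np.float64(0.503)}
objective_long side (array([470.5, -87.5]), np.float64(0.656)) {'short': np.float64(0.545), 'medium': np.float64(0.613), 'long': np.float64(0.656), 'longest': np.float64(0.685)}
objective_longest scene (array([429.,  56.]), np.float64(0.609)) {'short': np.float64(0.535), 'medium': np.float64(0.574), 'long': np.float64(0.597), 'longest': np.float64(0.609)}
objective_longest side (array([430.,  52.]), np.float64(0.482)) {'short': np.float64(0.362), 'medium': np.float64(0.42), 'long': np.float64(0.456), 'longest': np.float64(0.482)}
oil_bottle scene (array([580.5, 139.5]), np.float64(0.497)) 
oil_bottle side (array([579. , 141.5]), np.float64(0.18)) 
swab_pot scene (array([ 663.5, -211. ]), np.float64(0.557)) 
swab_pot side (array([ 665.5, -210.5]), np.float64(0.602))
```

```bash
cat >> h.py <<'E'
def go(x,y,z,yaw,level=True):
    """shift and turn, tool axes, from the measured pose"""
    s=status.sense(); R0=Ro.from_euler('xyz',s['tcp_rot']); T=Ro.from_euler('xyz',[np.pi,0,yaw])
    d=R0.inv().apply(np.array([x,y,z])-s['eef_pos'])/1000
    r=(R0.inv()*T).as_rotvec()
    print('shift m',d.round(4),'turn',r.round(4),'| steps need',np.ceil(np.linalg.norm(d)*1000/41.7),np.ceil(np.degrees(np.linalg.norm(r))/7.16))
def now():
    s=status.sense(); print('t',round(s['clock'],2),'tcp',s['eef_pos'].round(1),'rpy',s['tcp_rot'].round(3),'open',round(s['opening'],3),'F',s['contact_force'].round(1))
E
python3 - <<'E'
from h import *
cp=viewer.camera_params('scene')
for n,uv,z in(('pen1',(292,221),4),('pen2',(336,192),4),('tw1',(341,281),3),('tw2',(392,247),3),('slide1',(254,166),3),('slide2',(285,151),3),('blue',(310,167),0),('yellow',(333,253),0)):
    print(n,ray(uv,cp,z).round(0))
now(); go(434,262,200,0.6)
E
```

```text
pen1 [511.   5.   4.]
pen2 [389.   0.   4.]
tw1 [522. 165.   3.]
tw2 [395. 169.   3.]
slide1 [ 484. -170.    3.]
slide2 [ 399. -167.    3.]
blue [383. -94.   0.]
yellow [493. 110.   0.]
t 0.95 tcp [270.1 563.6 253.3] rpy [ 3.142 -0.     1.124] open 1.0 F [-0.2 -0.2  0. ]
shift m [-0.2012  0.2782  0.0533] turn [ 0.00e+00 -1.00e-04  5.24e-01] | steps need 9.0 5.0
```

Emit:
send_rows([
  [[-0.023,0.033,0.005],[0,0,0.1],0.65],
  [[-0.046,0.066,0.01],[0,0,0.2],0.65],
  [[-0.069,0.099,0.015],[0,0,0.3],0.65],
  [[-0.092,0.132,0.02],[0,0,0.4],0.65],
  [[-0.115,0.162,0.025],[0,0,0.5],0.65],
])

```text
clock: 1.37
eef_pos: [367.2, 388.3, 228.2]
tcp_rot: [3.141, -0.0, 0.619]
contact_force: [0.2, 1.4, -0.3]
opening: 0.828
```

```bash
python3 -c "
from h import *
now();go(434,262,170,0.23)"
```

```text
t 1.37 tcp [367.2 388.3 228.2] rpy [ 3.141 -0.     0.619] open 0.828 F [ 0.2  1.4 -0.3]
shift m [-0.0189  0.1416  0.0582] turn [ 0.     -0.0005  0.3894] | steps need 4.0 4.0
```

Emit:
send_rows([
  [[-0.005,0.035,0.015],[0,0,0.1],0.3],
  [[-0.01,0.07,0.03],[0,0,0.2],0.3],
  [[-0.015,0.105,0.045],[0,0,0.3],0.3],
  [[-0.019,0.1416,0.0582],[0,0,0.389],0.3],
  [[-0.019,0.1416,0.0582],[0,0,0.389],0.3],
], squeeze=40)

```text
clock: 1.78
eef_pos: [434.8, 256.8, 167.8]
tcp_rot: [3.139, 0.002, 0.222]
contact_force: [0.2, 0.1, 0.0]
opening: 0.648
```

```bash
python3 -c "
from h import *
now()
im=viewer.grab_frame('wrist');cp=viewer.camera_params('wrist');print(cp['xyz'],cp['orientation'])
o=im[:,:,::-1].copy()
for p in model(433,262,prof('objective_short'),cp): cv2.circle(o,tuple(int(v) for v in p),1,(0,0,255),-1)
cv2.imwrite('pics/w1.png',o);now()"
```

```text
t 1.78 tcp [434.8 256.8 167.8] rpy [3.139e+00 2.000e-03 2.220e-01] open 0.648 F [0.2 0.1 0. ]
[418.0719154  329.14475854 289.07271579] [2.85353663e+00 1.70829864e-03 2.26192709e-01]
t 1.83 tcp [434.5 259.  168.9] rpy [3.141e+00 2.000e-03 2.250e-01] open 0.653 F [-0.9  0.7  1. ]
```

View pics/w1.png

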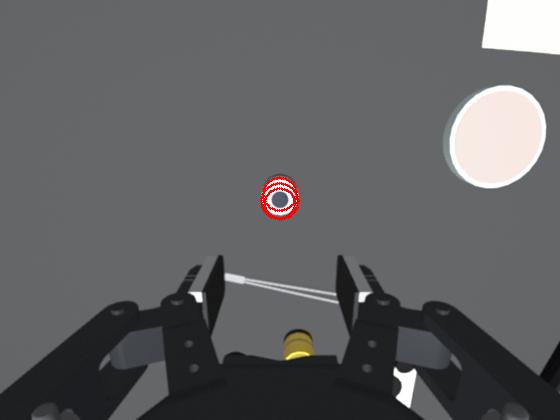

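```bash
cat >> h.py <<'E'
def wfit(im,cp,n,g,zoff=0,zlo=5):
    """fit white-body silhouette in wrist image; returns x,y"""
    h,c,w=OBJ[n]; pr=[(zlo+zoff,16),(c+zoff,16),(h+zoff,w/2)]
    p=model(*g,pr,cp); x0,y0=np.maximum((p.min(0)-14).astype(int),0); x1,y1=(p.max(0)+14).astype(int)
    gr=im[y0:y1,x0:x1].astype(float).max(2)
    bg=np.median(gr); d=(gr>bg+45).astype(np.uint8)
    k,l,st,ce=cv2.connectedComponentsWithStats(d)
    i=1+np.argmax(st[1:,4]); d=(l==i).astype(np.uint8)
    cs,_=cv2.findContours(d,0,2); d=cv2.drawContours(np.zeros_like(d),cs,-1,1,-1)>0
    def iou(q):
        m=np.zeros(d.shape,np.uint8)
        for (za,ra),(zb,rb) in zip(pr[:-1],pr[1:]):
            hh=cv2.convexHull(model(q[0],q[1],[(za,ra),(zb,rb)],cp).astype(np.float32)).reshape(-1,2)-[x0,y0]
            cv2.fillConvexPoly(m,np.round(hh*16).astype(np.int32),1,shift=4)
        m=m>0; return (m&d).sum()/(m|d).sum()
    q=np.array(g,float);b=iou(q)
    for st in(4,2,1,.5):
        for _ in range(12):
            mx=max((iou(q+st*np.array(e)),tuple(q+st*np.array(e))) for e in((1,0),(-1,0),(0,1),(0,-1),(1,1),(1,-1),(-1,1),(-1,-1)))
            if mx[0]<=b: break
            b,q=mx[0],np.array(mx[1])
    return q,round(b,3)
E
python3 -c "
from h import *
im=viewer.grab_frame('wrist');cp=viewer.camera_params('wrist');cv2.imwrite('pics/w2.png',im[:,:,::-1])
print(wfit(im,cp,'objective_short',(433,262)));now()
go(434,263,100,.23);go(434,263,27,.23)"
```

```text
(array([432., 265.]), np.float64(0.871))
t 1.88 tcp [434.3 260.7 169.6] rpy [3.142 0.    0.228] open 0.645 F [ 0.6 -0.6 -0.3]
shift m [ 0.0002 -0.0023  0.0696] turn [ 0.0001  0.0004 -0.0021] | steps need 2.0 1.0
shift m [ 0.0003 -0.0023  0.1426] turn [ 0.0001  0.0004 -0.0021] | steps need 4.0 1.0
```

Emit:
send_rows([
  [[-0.001,-0.004,0.035],[0,0,0],0.3],
  [[-0.001,-0.004,0.07],[0,0,0],0.3],
  [[-0.001,-0.004,0.105],[0,0,0],0.3],
  [[-0.001,-0.004,0.13],[0,0,0],0.3],
  [[-0.001,-0.004,0.143],[0,0,0],0.3],
])

```text
clock: 2.3
eef_pos: [430.9, 265.0, 24.3]
tcp_rot: [3.141, 0.003, 0.23]
contact_force: [-0.4, -0.2, -0.1]
opening: 0.649
```

```bash
python3 -c "
from h import *
now();go(432.5,264.5,27,.23)
cv2.imwrite('pics/w3.png',viewer.grab_frame('wrist')[:,:,::-1]);now()"
```

```text
t 2.3 tcp [430.9 265.   24.3] rpy [3.141e+00 3.000e-03 2.300e-01] open 0.649 F [-0.4 -0.2 -0.1]
shift m [ 0.0014  0.0009 -0.0027] turn [0.0006 0.0028 0.0004] | steps need 1.0 1.0
t 2.35 tcp [430.4 264.7  23.2] rpy [3.14  0.004 0.23 ] open 0.652 F [-0.5 -0.9 -1.5]
```

View pics/w3.png

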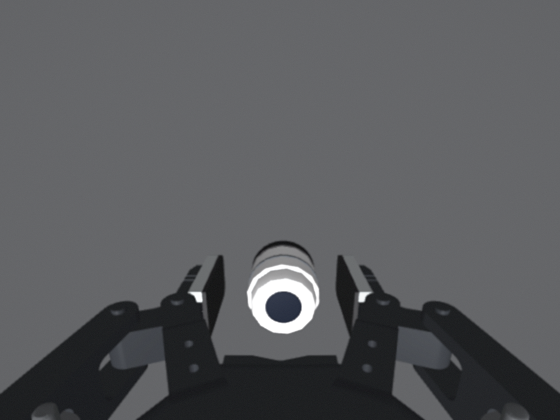

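The short objective sits centred between the pads at (283,290). Now I close the jaws.

Emit:
send_rows([
  [[0.001,0,-0.003],[0,0,0],0.3],
  [[0.001,0,-0.003],[0,0,0],-0.2],
  [[0.001,0,-0.003],[0,0,0],-0.5],
  [[0.001,0,-0.003],[0,0,0],-1],
  [[0.001,0,-0.003],[0,0,0],-1],
])

```text
clock: 2.77
eef_pos: [432.2, 265.9, 27.8]
tcp_rot: [-3.141, 0.002, 0.23]
contact_force: [-2.5, 2.8, 7.2]
opening: 0.36
```

```bash
python3 -c "
from h import *
now()"
```

```text
t 2.77 tcp [432.2 265.9  27.8] rpy [-3.141e+00  2.000e-03  2.300e-01] open 0.36 F [-2.5  2.8  7.2]
```

Emit:
send_rows([
  [[0,0,0],[0,0,0],-1],
  [[0,0,-0.015],[0,0,0],-1],
  [[0,0,-0.045],[0,0,0],-1],
  [[0,0,-0.08],[0,0,0],-1],
  [[0,0,-0.115],[0,0,0],-1],
])

```text
clock: 3.18
eef_pos: [432.0, 265.6, 144.3]
tcp_rot: [3.141, 0.002, 0.23]
contact_force: [1.0, 1.1, -0.6]
opening: 0.355
```

```bash
python3 -c "
from h import *
now();go(650.5,-134.5,140,.23)
cv2.imwrite('pics/w4.png',viewer.grab_frame('wrist')[:,:,::-1])"
```

```text
t 3.18 tcp [432.  265.6 144.3] rpy [3.141e+00 2.000e-03 2.300e-01] open 0.355 F [ 1.   1.1 -0.6]
shift m [0.1214 0.4394 0.0041] turn [0.0003 0.0024 0.0004] | steps need 11.0 1.0
```

View pics/w4.png

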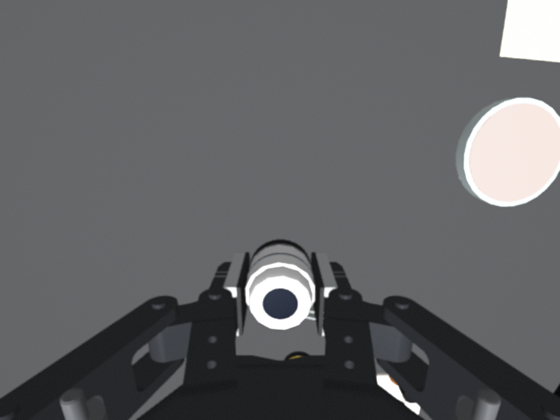

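Emit:
send_rows([
  [[0.006,0.03,0],[0,0,0],-1],
  [[0.014,0.068,0],[0,0,0],-1],
  [[0.021,0.106,0],[0,0,0],-1],
  [[0.029,0.144,0],[0,0,0],-1],
  [[0.036,0.182,0],[0,0,0],-1],
])

```text
clock: 3.65
eef_pos: [512.5, 96.9, 151.1]
tcp_rot: [-3.139, -0.008, 0.231]
contact_force: [1.1, 0.9, -1.1]
opening: 0.356
```

Emit:
send_rows([
  [[0.007,0.038,0],[0,0,0],-1],
  [[0.015,0.076,0],[0,0,0],-1],
  [[0.022,0.114,0],[0,0,0],-1],
  [[0.03,0.152,0],[0,0,0],-1],
  [[0.037,0.185,0],[0,0,0],-1],
])

```text
clock: 4.07
eef_pos: [591.7, -77.3, 151.5]
tcp_rot: [-3.14, -0.009, 0.23]
contact_force: [1.6, 0.7, -0.4]
opening: 0.359
```

```bash
python3 -c "
from h import *
now();go(640,-195,145,.23)"
```

```text
t 4.07 tcp [591.7 -77.3 151.5] rpy [-3.14  -0.009  0.23 ] open 0.359 F [ 1.6  0.7 -0.4]
shift m [0.0201 0.1256 0.0065] turn [-0.0017 -0.0091  0.0004] | steps need 4.0 1.0
```

Emit:
send_rows([
  [[0.006,0.036,0],[0,0,0],-1],
  [[0.012,0.072,0],[0,-0.005,0],-1],
  [[0.018,0.105,0.003],[0,-0.009,0],-1],
  [[0.02,0.126,0.006],[0,-0.009,0],-1],
  [[0.02,0.126,0.006],[0,-0.009,0],-1],
])

```text
clock: 4.48
eef_pos: [641.1, -199.7, 145.3]
tcp_rot: [3.141, -0.001, 0.228]
contact_force: [-0.7, 0.0, 0.2]
opening: 0.359
```

```bash
cat > seats.py <<'E'
from h import *
import sys
def seats(tag,G={'a':(605,60),'b':(627,-3),'c':(643,-70),'d':(650,-135)}):
    now(); im=viewer.grab_frame('wrist');cp=viewer.camera_params('wrist');o=im[:,:,::-1].copy()
    now()
    g=cv2.cvtColor(im,cv2.COLOR_RGB2GRAY)
    for s,c in G.items():
        p=model(*c,[(8,21)],cp); ctr=p.mean(0)
        if not(5<ctr[0]<555 and 5<ctr[1]<415): continue
        r=int(np.ptp(p,axis=0).max()/2+12); u,v=ctr.astype(int)
        x0,y0=max(u-r,0),max(v-r,0)
        m=(g[y0:v+r,x0:u+r]<110).astype(np.uint8)
        k,l,st,ce=cv2.connectedComponentsWithStats(m)
        for i in range(1,k):
            if st[i,4]>60 and st[i,0]>0 and st[i,1]>0 and st[i,0]+st[i,2]<m.shape[1] and st[i,1]+st[i,3]<m.shape[0]:
                q=ce[i]+[x0,y0]; print(s,q.round(1),st[i,4],'expect',round(cv2.contourArea(cv2.convexHull(p.astype(np.float32)))),ray(q,cp,8).round(1))
                cv2.circle(o,tuple(int(t) for t in q),3,(0,0,255),-1)
    cv2.imwrite(f'pics/{tag}.png',o)
if __name__=='__main__': seats(sys.argv[1])
E
python3 seats.py s1
```

```text
t 4.48 tcp [ 641.1 -199.7  145.3] rpy [ 3.141e+00 -1.000e-03  2.280e-01] open 0.359 F [-0.7  0.   0.2]
t 4.53 tcp [ 640.2 -197.6  145.2] rpy [-3.14  -0.     0.228] open 0.354 F [-0.7  0.5 -0.6]
c [321.2  46.7] 2364 expect 2538 [641.6 -67.1   8. ]
d [309.3 133.2] 1965 expect 2136 [ 648.9 -131.8    8. ]
```

View pics/s1.png

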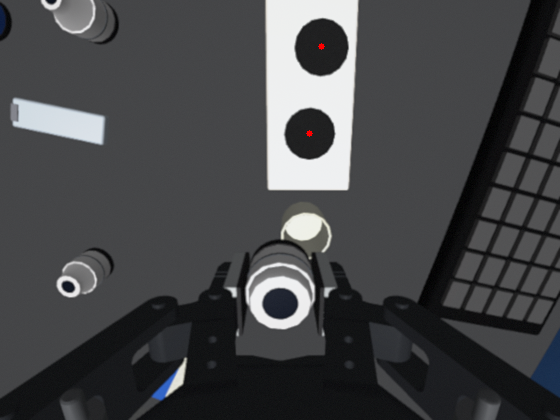

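```bash
python3 seats.py s2; python3 -c "
from h import *
now();go(650,-133,145,.23)"
```

```text
t 4.53 tcp [ 640.2 -197.6  145.2] rpy [-3.14  -0.     0.228] open 0.354 F [-0.7  0.5 -0.6]
t 4.58 tcp [ 639.7 -196.1  145.3] rpy [-3.14   0.     0.229] open 0.361 F [ 0.2 -0.4 -0.8]
c [321.9  50.2] 2343 expect 2524 [642.1 -67.8   8. ]
d [309.9 136.4] 1951 expect 2124 [ 649.3 -132.6    8. ]
t 4.58 tcp [ 639.7 -196.1  145.3] rpy [-3.14   0.     0.229] open 0.361 F [ 0.2 -0.4 -0.8]
shift m [ 0.0244 -0.0591  0.0004] turn [-0.002   0.0002 -0.0014] | steps need 2.0 1.0
```

Emit:
send_rows([
  [[0.012,-0.03,0],[0,0,0],-1],
  [[0.024,-0.059,0.01],[0,0,0],-1],
  [[0.024,-0.059,0.035],[0,0,0],-1],
  [[0.024,-0.059,0.065],[0,0,0],-1],
  [[0.024,-0.059,0.085],[0,0,0],-1],
])

```text
clock: 5.0
eef_pos: [648.5, -130.5, 58.9]
tcp_rot: [-3.139, 0.001, 0.231]
contact_force: [-1.0, -0.5, -1.9]
opening: 0.355
```

```bash
python3 -c "
from h import *
now();go(649.5,-133,37,.23)"
```

```text
t 5.0 tcp [ 648.5 -130.5   58.9] rpy [-3.139e+00  1.000e-03  2.310e-01] open 0.355 F [-1.  -0.5 -1.9]
shift m [0.0004 0.0027 0.0219] turn [-0.0027  0.0012  0.0011] | steps need 1.0 1.0
```

Emit:
send_rows([
  [[0,0.002,0.006],[0,0,0],-1],
  [[0,0.002,0.012],[0,0,0],-1],
  [[0,0.002,0.018],[0,0,0],-1],
  [[0,0.002,0.021],[0,0,0],-1],
  [[0,0.002,0.021],[0,0,0],-1],
])

```text
clock: 5.42
eef_pos: [649.2, -132.4, 38.4]
tcp_rot: [-3.139, 0.001, 0.231]
contact_force: [0.0, 0.3, -1.1]
opening: 0.362
```

```bash
python3 -c "
from h import *
now();go(649.5,-133,36.5,.23)"
```

```text
t 5.42 tcp [ 649.2 -132.4   38.4] rpy [-3.139e+00  1.000e-03  2.310e-01] open 0.362 F [ 0.   0.3 -1.1]
shift m [0.0002 0.0006 0.0019] turn [-0.0024  0.0006  0.0011] | steps need 1.0 1.0
```

Emit:
send_rows([
  [[0,0.0005,0.001],[0,0,0],-1],
  [[0,0.0005,0.002],[0,0,0],-1],
  [[0,0.0005,0.0025],[0,0,0],-1],
  [[0,0.0005,0.003],[0,0,0],-1],
  [[0,0.0005,0.003],[0,0,0],-1],
])

```text
clock: 5.83
eef_pos: [649.6, -133.1, 35.9]
tcp_rot: [-3.14, -0.0, 0.231]
contact_force: [0.5, -0.1, 2.3]
opening: 0.36
```

Contact felt (about 2 N). Releasing slowly and raising.

Emit:
send_rows([
  [[0,0,0],[0,0,0],-0.2],
  [[0,0,0],[0,0,0],-0.1],
  [[0,0,0],[0,0,0],0.1],
  [[0,0,0],[0,0,0],0.3],
  [[0,0,0],[0,0,0],0.3],
])

```text
clock: 6.25
eef_pos: [649.5, -133.1, 35.8]
tcp_rot: [-3.139, 0.0, 0.231]
contact_force: [0.7, 0.3, 0.1]
opening: 0.65
```

Emit:
send_rows([
  [[0,0,-0.02],[0,0,0],0.3],
  [[0,0,-0.05],[0,0,0],0.3],
  [[0,0,-0.085],[0,0,0],0.3],
  [[0,0.02,-0.115],[0,0,0],0.3],
  [[0,0.05,-0.13],[0,0,0],0.3],
])

```text
clock: 6.67
eef_pos: [662.5, -180.8, 170.1]
tcp_rot: [-3.141, -0.004, 0.233]
contact_force: [1.5, -0.4, -0.1]
opening: 0.648
```

```bash
python3 -c "
from h import *
now()
viewer.grab_frame('wrist');im=viewer.grab_frame('wrist');cp=viewer.camera_params('wrist');now()
o=im[:,:,::-1].copy()
for p in model(649.5,-133,[(42,13),(8,21)],cp): cv2.circle(o,tuple(int(v) for v in p),1,(0,0,255),-1)
cv2.imwrite('pics/w5.png',o)
print(wfit(im,cp,'objective_short',(649.5,-133),8))
go(484,-294.5,140,.23)"
```

```text
t 6.67 tcp [ 662.5 -180.8  170.1] rpy [-3.141 -0.004  0.233] open 0.648 F [ 1.5 -0.4 -0.1]
t 6.77 tcp [ 664.  -185.8  170. ] rpy [ 3.139 -0.007  0.229] open 0.65 F [0.5 0.3 0.4]Traceback (most recent call last):
  File "<string>", line 8, in <module>
    print(wfit(im,cp,'objective_short',(649.5,-133),8))
          ~~~~^^^^^^^^^^^^^^^^^^^^^^^^^^^^^^^^^^^^^^^^
  File "h.py", line 35, in wfit
    i=1+np.argmax(st[1:,4]); d=(l==i).astype(np.uint8)
        ~~~~~~~~~^^^^^^^^^^
    return _wrapfunc(a, 'argmax', axis=axis, out=out, **kwds)
    return bound(*args, **kwds)
ValueError: attempt to get argmax of an empty sequence
```

View pics/w5.png

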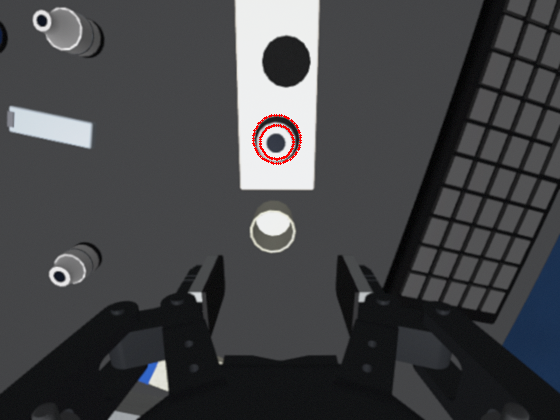

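```bash
python3 -c "
from h import *
now();go(484,-294.5,140,.23)
a=cv2.imread('pics/w5.png');cv2.imwrite('pics/w5c.png',cv2.resize(a[90:190,226:330],None,fx=5,fy=5,interpolation=2))"
```

```text
t 6.77 tcp [ 664.  -185.8  170. ] rpy [ 3.139 -0.007  0.229] open 0.65 F [0.5 0.3 0.4]
shift m [-0.2002  0.0649  0.0289] turn [ 0.0028 -0.0065 -0.0007] | steps need 6.0 1.0
```

View pics/w5c.png

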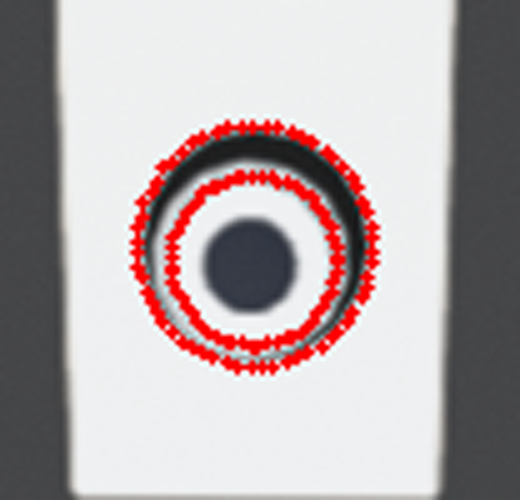

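Emit:
send_rows([
  [[-0.037,0.012,0],[0,0,0],0.3],
  [[-0.074,0.024,0.005],[0,0,0],0.3],
  [[-0.112,0.036,0.01],[0,0,0],0.3],
  [[-0.15,0.048,0.015],[0,-0.005,0],0.3],
  [[-0.187,0.06,0.02],[0,-0.006,0],0.3],
])

```text
clock: 7.18
eef_pos: [493.5, -286.7, 148.1]
tcp_rot: [3.14, 0.001, 0.23]
contact_force: [1.0, -0.3, 0.2]
opening: 0.65
```

```bash
python3 -c "
from h import *
now();go(484,-294.5,100,.23);go(484,-294.5,27,.23)"
```

```text
t 7.18 tcp [ 493.5 -286.7  148.1] rpy [3.14e+00 1.00e-03 2.30e-01] open 0.65 F [ 1.  -0.3  0.2]
shift m [-0.011   0.0053  0.0481] turn [ 0.002   0.0005 -0.0003] | steps need 2.0 1.0
shift m [-0.0109  0.0052  0.1211] turn [ 0.002   0.0005 -0.0003] | steps need 3.0 1.0
```

Emit:
send_rows([
  [[-0.006,0.004,0.01],[0,0,0],0.3],
  [[-0.011,0.005,0.03],[0,0,0],0.3],
  [[-0.011,0.005,0.045],[0,0,0],0.3],
  [[-0.011,0.005,0.05],[0,0,0],0.3],
  [[-0.011,0.005,0.05],[0,0,0],0.3],
])

```text
clock: 7.6
eef_pos: [483.0, -293.3, 96.4]
tcp_rot: [-3.141, 0.003, 0.23]
contact_force: [-0.9, -0.4, 1.0]
opening: 0.653
```

```bash
python3 -c "
from h import *
now();viewer.grab_frame('wrist');im=viewer.grab_frame('wrist');cp=viewer.camera_params('wrist');now()
print(wfit(im,cp,'objective_medium',(484,-294.5)))
o=im[:,:,::-1].copy()
for p in model(484,-294.5,prof('objective_medium'),cp): cv2.circle(o,tuple(int(v) for v in p),1,(0,0,255),-1)
cv2.imwrite('pics/w6.png',o);go(484,-294.5,27,.23)"
```

```text
t 7.6 tcp [ 483.  -293.3   96.4] rpy [-3.141e+00  3.000e-03  2.300e-01] open 0.653 F [-0.9 -0.4  1. ]
t 7.7 tcp [ 484.4 -294.    98.2] rpy [3.14e+00 1.00e-03 2.30e-01] open 0.651 F [-1.  -0.6 -0. ]
(array([ 484. , -297.5]), np.float64(0.795))
shift m [-0.0004  0.0003  0.0712] turn [0.0018 0.0006 0.0002] | steps need 2.0 1.0
```

View pics/w6.png

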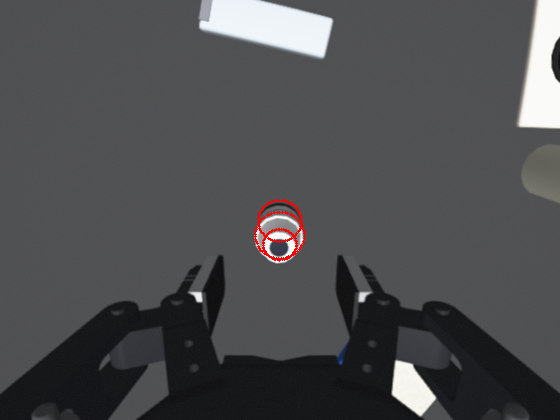

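Emit:
send_rows([
  [[0,0.002,0.02],[0,0,0],0.3],
  [[0,0.002,0.04],[0,0,0],0.3],
  [[0,0.002,0.06],[0,0,0],0.3],
  [[0,0.002,0.071],[0,0,0],0.3],
  [[0,0.002,0.071],[0,0,0],0.3],
])

```text
clock: 8.12
eef_pos: [484.2, -295.2, 25.8]
tcp_rot: [-3.142, 0.002, 0.231]
contact_force: [-0.2, -0.2, 0.1]
opening: 0.65
```

Emit:
send_rows([
  [[0,0,0],[0,0,0],0.3],
  [[0,0,0],[0,0,0],-0.2],
  [[0,0,0],[0,0,0],-0.5],
  [[0,0,0],[0,0,0],-1],
  [[0,0,0],[0,0,0],-1],
])

```text
clock: 8.53
eef_pos: [485.0, -295.6, 27.1]
tcp_rot: [3.14, 0.001, 0.231]
contact_force: [-0.3, 1.6, 7.5]
opening: 0.358
```

```bash
python3 -c "
from h import *
now();cv2.imwrite('pics/w7.png',viewer.grab_frame('wrist')[:,:,::-1]);now()"
```

```text
t 8.53 tcp [ 485.  -295.6   27.1] rpy [3.14e+00 1.00e-03 2.31e-01] open 0.358 F [-0.3  1.6  7.5]
t 8.58 tcp [ 485.  -295.6   27.1] rpy [3.14e+00 1.00e-03 2.31e-01] open 0.363 F [-0.9  1.8  7.4]
```

View pics/w7.png

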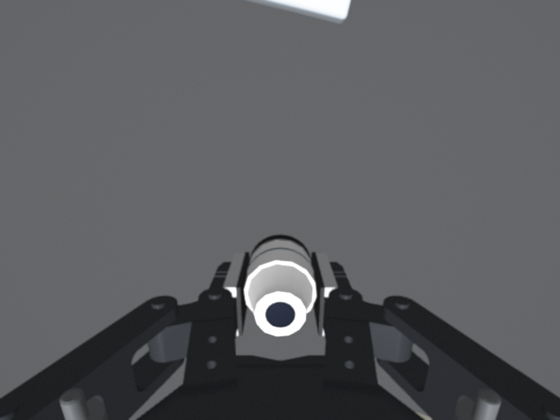

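Emit:
send_rows([
  [[0,0,0],[0,0,0],-1],
  [[0,0,-0.015],[0,0,0],-1],
  [[0,0,-0.045],[0,0,0],-1],
  [[0,0,-0.08],[0,0,0],-1],
  [[0,0,-0.115],[0,0,0],-1],
])

```text
clock: 9.0
eef_pos: [484.5, -295.1, 143.2]
tcp_rot: [3.141, 0.002, 0.231]
contact_force: [1.3, -0.3, -0.6]
opening: 0.357
```

```bash
python3 -c "
from h import *
now();go(630,-135,145,.23)"
```

```text
t 9.0 tcp [ 484.5 -295.1  143.2] rpy [3.141e+00 2.000e-03 2.310e-01] open 0.357 F [ 1.3 -0.3 -0.6]
shift m [ 0.1783 -0.1226 -0.0022] turn [0.0004 0.0018 0.0006] | steps need 6.0 1.0
```

Emit:
send_rows([
  [[0.03,-0.02,-0.002],[0,0,0],-1],
  [[0.06,-0.041,-0.002],[0,0,0],-1],
  [[0.09,-0.062,-0.002],[0,0,0],-1],
  [[0.12,-0.083,-0.002],[0,0,0],-1],
  [[0.15,-0.104,-0.002],[0,0,0],-1],
])

```text
clock: 9.42
eef_pos: [607.7, -158.3, 145.5]
tcp_rot: [3.141, 0.001, 0.23]
contact_force: [0.5, -1.2, -0.7]
opening: 0.359
```

Emit:
send_rows([
  [[0.02,-0.013,0],[0,0,0],-1],
  [[0.022,-0.014,0],[0,0,0],-1],
  [[0.022,-0.014,0],[0,0,0],-1],
  [[0.022,-0.014,0],[0,0,0],-1],
  [[0.022,-0.014,0],[0,0,0],-1],
])

```text
clock: 9.83
eef_pos: [625.0, -140.5, 145.4]
tcp_rot: [3.141, 0.002, 0.229]
contact_force: [0.5, -0.3, -1.3]
opening: 0.36
```

```bash
python3 seats.py s3; python3 -c "
from h import *
now();go(642.5,-68.3,145,.23)"
```

```text
t 9.83 tcp [ 625.  -140.5  145.4] rpy [3.141e+00 2.000e-03 2.290e-01] open 0.36 F [ 0.5 -0.3 -1.3]
t 9.88 tcp [ 625.  -140.6  145.4] rpy [3.141e+00 2.000e-03 2.290e-01] open 0.36 F [-1.8 -0.7 -2. ]
b [324.3  35.2] 2420 expect 2602 [626.3  -2.1   8. ]
c [322.6 128.7] 1988 expect 2170 [642.9 -69.3   8. ]
d [308.6 195.9] 662 expect 1784 [ 646.  -125.8    8. ]
d [314.  219.7] 269 expect 1784 [ 656.  -145.5    8. ]
t 9.88 tcp [ 625.  -140.6  145.4] rpy [3.141e+00 2.000e-03 2.290e-01] open 0.36 F [-1.8 -0.7 -2. ]
shift m [ 0.0334 -0.0664  0.0003] turn [ 0.0008  0.0017 -0.0009] | steps need 2.0 1.0
```

View pics/s3.png

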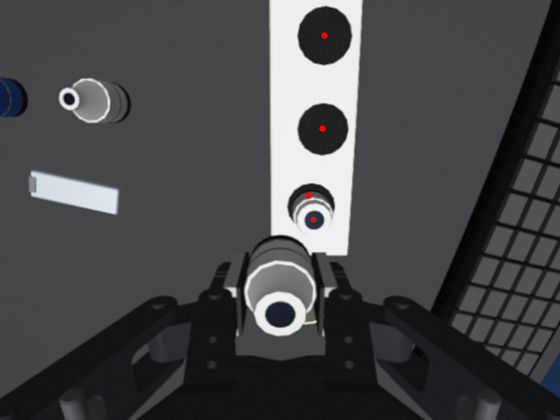

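Emit:
send_rows([
  [[0.017,-0.033,0],[0,0,0],-1],
  [[0.034,-0.065,0.01],[0,0,0],-1],
  [[0.034,-0.065,0.035],[0,0,0],-1],
  [[0.034,-0.065,0.065],[0,0,0],-1],
  [[0.034,-0.065,0.085],[0,0,0],-1],
])

```text
clock: 10.3
eef_pos: [642.0, -69.9, 58.6]
tcp_rot: [3.141, 0.003, 0.229]
contact_force: [-0.6, -0.4, -2.5]
opening: 0.362
```

```bash
python3 -c "
from h import *
now();go(643.2,-69.5,38,.23)"
```

```text
t 10.3 tcp [642.  -69.9  58.6] rpy [3.141e+00 3.000e-03 2.290e-01] open 0.362 F [-0.6 -0.4 -2.5]
shift m [ 0.0013 -0.0002  0.0206] turn [ 0.0005  0.003  -0.0011] | steps need 1.0 1.0
```

Emit:
send_rows([
  [[0.001,0,0.006],[0,0.002,0],-1],
  [[0.001,0,0.012],[0,0.002,0],-1],
  [[0.001,0,0.018],[0,0.002,0],-1],
  [[0.001,0,0.02],[0,0.002,0],-1],
  [[0.001,0,0.02],[0,0.002,0],-1],
])

```text
clock: 10.72
eef_pos: [643.3, -70.1, 39.1]
tcp_rot: [3.141, 0.0, 0.228]
contact_force: [0.3, -0.6, -0.9]
opening: 0.36
```

```bash
python3 -c "
from h import *
now();go(643.2,-69.5,35,.23)"
```

```text
t 10.72 tcp [643.3 -70.1  39.1] rpy [3.141 0.    0.228] open 0.36 F [ 0.3 -0.6 -0.9]
shift m [ 0.     -0.0007  0.0041] turn [ 0.0008  0.0001 -0.0016] | steps need 1.0 1.0
```

Emit:
send_rows([
  [[0,-0.0005,0.001],[0,0,0],-1],
  [[0,-0.0005,0.002],[0,0,0],-1],
  [[0,-0.0005,0.003],[0,0,0],-1],
  [[0,-0.0005,0.004],[0,0,0],-1],
  [[0,-0.0005,0.004],[0,0,0],-1],
])

```text
clock: 11.13
eef_pos: [643.3, -69.6, 35.2]
tcp_rot: [3.141, -0.0, 0.228]
contact_force: [0.8, 0.3, -1.1]
opening: 0.356
```

Emit:
send_rows([
  [[0,0,0.0005],[0,0,0],-1],
  [[0,0,0.001],[0,0,0],-1],
  [[0,0,0.001],[0,0,0],-1],
  [[0,0,0.001],[0,0,0],-1],
  [[0,0,0.001],[0,0,0],-1],
])

```text
clock: 11.55
eef_pos: [643.3, -69.6, 35.1]
tcp_rot: [3.141, -0.0, 0.228]
contact_force: [-2.1, -0.9, 7.8]
opening: 0.358
```

Emit:
send_rows([
  [[0,0,0],[0,0,0],-0.2],
  [[0,0,0],[0,0,0],-0.1],
  [[0,0,0],[0,0,0],0.1],
  [[0,0,0],[0,0,0],0.3],
  [[0,0,0],[0,0,0],0.3],
])

```text
clock: 11.97
eef_pos: [643.3, -69.6, 35.0]
tcp_rot: [3.141, 0.0, 0.228]
contact_force: [0.6, -0.1, 0.8]
opening: 0.65
```

Emit:
send_rows([
  [[0,0,-0.02],[0,0,0],0.3],
  [[0,0,-0.05],[0,0,0],0.3],
  [[0,0,-0.085],[0,0,0],0.3],
  [[-0.02,0.02,-0.11],[0,0,0],0.3],
  [[-0.05,0.04,-0.11],[0,0,0],0.3],
])

```text
clock: 12.38
eef_pos: [608.4, -119.9, 150.7]
tcp_rot: [3.137, -0.01, 0.231]
contact_force: [0.7, -0.7, 0.2]
opening: 0.652
```

```bash
python3 -c "
from h import *
now();viewer.grab_frame('wrist');im=viewer.grab_frame('wrist');cp=viewer.camera_params('wrist');now()
o=im[:,:,::-1].copy()
for p in np.vstack([model(642.9,-69.3,[(8,21),(53,10)],cp),model(649.5,-133,[(8,21),(42,13)],cp)]): cv2.circle(o,tuple(int(v) for v in p),1,(0,0,255),-1)
cv2.imwrite('pics/w8.png',o);go(469.5,-87,140,.23)"
```

```text
t 12.38 tcp [ 608.4 -119.9  150.7] rpy [ 3.137 -0.01   0.231] open 0.652 F [ 0.7 -0.7  0.2]
t 12.48 tcp [ 601.4 -122.4  146.2] rpy [3.14  0.    0.227] open 0.649 F [-0.2  1.5 -0.4]
shift m [-0.1206 -0.0641  0.0062] turn [ 0.0019  0.0004 -0.0032] | steps need 4.0 1.0
```

View pics/w8.png

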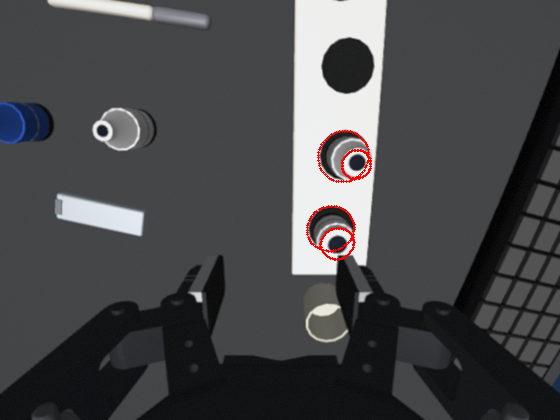

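Emit:
send_rows([
  [[-0.028,-0.015,0],[0,0,0],0.3],
  [[-0.06,-0.031,0],[0,0,0],0.3],
  [[-0.09,-0.047,0.006],[0,0,0],0.3],
  [[-0.12,-0.064,0.015],[0,0,0],0.3],
  [[-0.12,-0.064,0.03],[0,0,0],0.3],
])

```text
clock: 12.9
eef_pos: [463.5, -85.2, 115.5]
tcp_rot: [-3.141, 0.006, 0.227]
contact_force: [-0.0, 0.4, -0.5]
opening: 0.648
```

```bash
cat > look.py <<'E'
from h import *
import sys
n='objective_'+sys.argv[1];g=(float(sys.argv[2]),float(sys.argv[3]))
now();viewer.grab_frame('wrist');viewer.grab_frame('wrist');im=viewer.grab_frame('wrist');cp=viewer.camera_params('wrist');now()
o=im[:,:,::-1].copy()
try: print(wfit(im,cp,n,g))
except Exception as e: print(e)
for p in model(*g,prof(n),cp): cv2.circle(o,tuple(int(v) for v in p),1,(0,0,255),-1)
cv2.imwrite(f'pics/{sys.argv[4]}.png',o);go(*g,27,.23)
E
python3 look.py long 469.5 -87 w9
```

```text
t 12.9 tcp [463.5 -85.2 115.5] rpy [-3.141  0.006  0.227] open 0.648 F [-0.   0.4 -0.5]
t 13.05 tcp [469.9 -86.8 115.7] rpy [3.14e+00 1.00e-03 2.27e-01] open 0.646 F [ 0.4 -0.4  0.1]
(array([471. , -88.5]), np.float64(0.785))
shift m [-0.0003  0.      0.0887] turn [ 0.0013  0.0014 -0.0031] | steps need 3.0 1.0
```

View pics/w9.png

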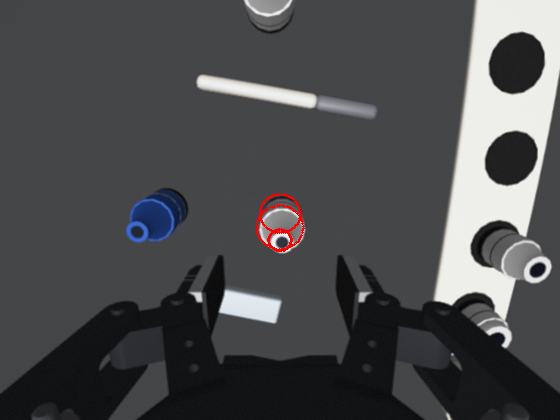

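Emit:
send_rows([
  [[0.001,0.001,0.025],[0,0,0],0.3],
  [[0.001,0.001,0.05],[0,0,0],0.3],
  [[0.001,0.001,0.075],[0,0,0],0.3],
  [[0.001,0.001,0.088],[0,0,0],0.3],
  [[0.001,0.001,0.088],[0,0,0],0.3],
])

```text
clock: 13.47
eef_pos: [471.2, -87.7, 25.7]
tcp_rot: [3.141, 0.004, 0.227]
contact_force: [-0.6, 0.8, -0.3]
opening: 0.648
```

Emit:
send_rows([
  [[0,0,0],[0,0,0],0.3],
  [[0,0,0],[0,0,0],-0.2],
  [[0,0,0],[0,0,0],-0.5],
  [[0,0,0],[0,0,0],-1],
  [[0,0,0],[0,0,0],-1],
])

```text
clock: 13.88
eef_pos: [472.4, -87.9, 26.9]
tcp_rot: [3.14, 0.001, 0.227]
contact_force: [-0.3, 0.1, 6.8]
opening: 0.363
```

```bash
python3 -c "
from h import *
now();cv2.imwrite('pics/w10.png',viewer.grab_frame('wrist')[:,:,::-1]);now()"
```

```text
t 13.88 tcp [472.4 -87.9  26.9] rpy [3.14e+00 1.00e-03 2.27e-01] open 0.363 F [-0.3  0.1  6.8]
t 13.93 tcp [472.4 -87.9  26.8] rpy [3.14e+00 1.00e-03 2.27e-01] open 0.362 F [ 0.3 -0.3  7.6]
```

View pics/w10.png

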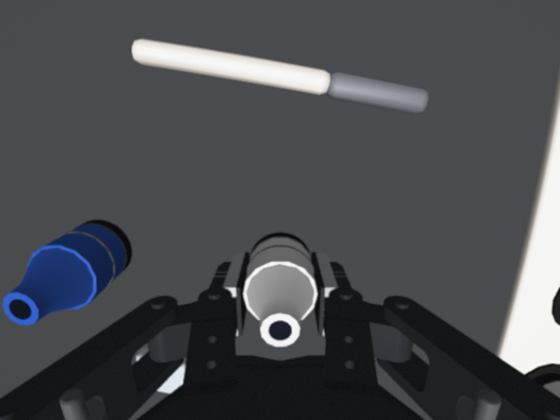

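Gripped (metal one, lens at (280,330)); the blue one is untouched at (60,270). Lifting.

Emit:
send_rows([
  [[0,0,0],[0,0,0],-1],
  [[0,0,-0.015],[0,0,0],-1],
  [[0,0,-0.045],[0,0,0],-1],
  [[0,0,-0.08],[0,0,0],-1],
  [[0,0,-0.125],[0,0,0],-1],
])

```text
clock: 14.35
eef_pos: [471.1, -87.4, 148.9]
tcp_rot: [3.142, 0.004, 0.227]
contact_force: [1.2, 0.7, -0.7]
opening: 0.363
```

```bash
python3 -c "
from h import *
now();go(610,-70,150,.23)"
```

```text
t 14.35 tcp [471.1 -87.4 148.9] rpy [3.142 0.004 0.227] open 0.363 F [ 1.2  0.7 -0.7]
shift m [ 0.1393  0.0143 -0.0017] turn [ 0.      0.0043 -0.0033] | steps need 4.0 1.0
```

Emit:
send_rows([
  [[0.035,0.004,-0.002],[0,0,0],-1],
  [[0.07,0.008,-0.002],[0,0,0],-1],
  [[0.105,0.012,-0.002],[0,0,0],-1],
  [[0.13,0.014,-0.002],[0,0.004,0],-1],
  [[0.139,0.014,-0.002],[0,0.004,0],-1],
])

```text
clock: 14.77
eef_pos: [613.3, -69.4, 151.0]
tcp_rot: [3.141, -0.003, 0.227]
contact_force: [-0.6, -1.3, -1.4]
opening: 0.36
```

```bash
python3 -c "
from h import *
viewer.grab_frame('wrist');viewer.grab_frame('wrist')"; python3 seats.py s4; python3 -c "
from h import *
now();go(626.5,-2.3,150,.23)"
```

```text
t 14.87 tcp [610.4 -69.4 150. ] rpy [-3.142  0.     0.227] open 0.357 F [-0.3  0.4 -2. ]
t 14.92 tcp [608.8 -69.6 149.7] rpy [-3.141e+00  2.000e-03  2.270e-01] open 0.361 F [-0.2  0.3 -1.1]
a [310.2  44.5] 2281 expect 2474 [601.7  61.2   8. ]
b [317.9 132.2] 1895 expect 2075 [624.3  -1.8   8. ]
c [313.  203.5] 659 expect 1689 [635.9 -61.4   8. ]
c [322.7 230.7] 159 expect 1689 [650.8 -83.9   8. ]
t 14.92 tcp [608.8 -69.6 149.7] rpy [-3.141e+00  2.000e-03  2.270e-01] open 0.361 F [-0.2  0.3 -1.1]
shift m [ 0.0324 -0.0616 -0.0003] turn [-0.0005  0.002  -0.0028] | steps need 2.0 1.0
```

Emit:
send_rows([
  [[0.016,-0.031,0],[0,0,0],-1],
  [[0.032,-0.062,0.01],[0,0,0],-1],
  [[0.032,-0.062,0.035],[0,0,0],-1],
  [[0.032,-0.062,0.065],[0,0,0],-1],
  [[0.032,-0.062,0.09],[0,0,0],-1],
])

```text
clock: 15.33
eef_pos: [623.6, -1.7, 58.6]
tcp_rot: [-3.141, 0.004, 0.228]
contact_force: [-0.2, -0.7, -0.5]
opening: 0.362
```

```bash
python3 -c "
from h import *
now();go(626.2,-2.1,38,.23)"
```

```text
t 15.33 tcp [623.6  -1.7  58.6] rpy [-3.141  0.004  0.228] open 0.362 F [-0.2 -0.7 -0.5]
shift m [0.0025 0.001  0.0206] turn [-0.0007  0.0036 -0.0018] | steps need 1.0 1.0
```

Emit:
send_rows([
  [[0.002,0.001,0.006],[0,0.003,0],-1],
  [[0.002,0.001,0.012],[0,0.003,0],-1],
  [[0.002,0.001,0.018],[0,0.003,0],-1],
  [[0.002,0.001,0.02],[0,0.003,0],-1],
  [[0.002,0.001,0.02],[0,0.003,0],-1],
])

```text
clock: 15.75
eef_pos: [626.0, -2.5, 39.3]
tcp_rot: [-3.141, -0.0, 0.228]
contact_force: [-0.3, -0.2, -1.4]
opening: 0.361
```

```bash
python3 -c "
from h import *
now();go(626.2,-2.1,34.9,.23)"
```

```text
t 15.75 tcp [626.   -2.5  39.3] rpy [-3.141 -0.     0.228] open 0.361 F [-0.3 -0.2 -1.4]
shift m [ 0.0003 -0.0003  0.0044] turn [-0.0005 -0.0003 -0.0022] | steps need 1.0 1.0
```

Emit:
send_rows([
  [[0,0,0.001],[0,0,0],-1],
  [[0,0,0.002],[0,0,0],-1],
  [[0,0,0.003],[0,0,0],-1],
  [[0,0,0.004],[0,0,0],-1],
  [[0,0,0.0047],[0,0,0],-1],
])

```text
clock: 16.17
eef_pos: [626.1, -2.5, 34.9]
tcp_rot: [-3.141, -0.001, 0.228]
contact_force: [-3.5, 0.1, 12.5]
opening: 0.364
```

Emit:
send_rows([
  [[0,0,0.0005],[0,0,0],-1],
  [[0,0,0.0005],[0,0,0],-1],
  [[0,0,0.0005],[0,0,0],-1],
  [[0,0,0.0005],[0,0,0],-1],
  [[0,0,0.0005],[0,0,0],-1],
])

```text
clock: 16.58
eef_pos: [626.1, -2.4, 34.9]
tcp_rot: [-3.141, -0.001, 0.228]
contact_force: [-2.5, 0.9, 4.9]
opening: 0.361
```

Emit:
send_rows([
  [[0,0,0],[0,0,0],-0.2],
  [[0,0,0],[0,0,0],-0.1],
  [[0,0,0],[0,0,0],0.1],
  [[0,0,0],[0,0,0],0.3],
  [[0,0,0],[0,0,0],0.3],
])

```text
clock: 17.0
eef_pos: [626.1, -2.4, 34.8]
tcp_rot: [-3.141, -0.001, 0.228]
contact_force: [-0.4, -0.3, 0.6]
opening: 0.651
```

Emit:
send_rows([
  [[0,0,-0.02],[0,0,0],0.3],
  [[0,0,-0.05],[0,0,0],0.3],
  [[0,0,-0.085],[0,0,0],0.3],
  [[-0.02,0.01,-0.115],[0,0,0],0.3],
  [[-0.04,0.02,-0.115],[0,0,0],0.3],
])

```text
clock: 17.42
eef_pos: [595.3, -31.0, 155.7]
tcp_rot: [3.139, -0.01, 0.229]
contact_force: [1.8, 0.3, -0.1]
opening: 0.649
```

```bash
python3 -c "
from h import *
now();viewer.grab_frame('wrist');viewer.grab_frame('wrist');im=viewer.grab_frame('wrist');cp=viewer.camera_params('wrist');now()
o=im[:,:,::-1].copy()
for p in np.vstack([model(642.9,-69.3,[(8,21),(53,10)],cp),model(626.2,-2.1,[(8,21),(64,7)],cp)]): cv2.circle(o,tuple(int(v) for v in p),1,(0,0,255),-1)
cv2.imwrite('pics/w11.png',o);go(429.5,54,140,.23)"
```

```text
t 17.42 tcp [595.3 -31.  155.7] rpy [ 3.139 -0.01   0.229] open 0.649 F [ 1.8  0.3 -0.1]
t 17.57 tcp [591.  -31.7 150.4] rpy [-3.141e+00 -1.000e-03  2.270e-01] open 0.652 F [ 0.7 -0.3 -0.5]
shift m [-0.1381 -0.1198  0.0103] turn [-0.0002 -0.001  -0.0034] | steps need 5.0 1.0
```

View pics/w11.png

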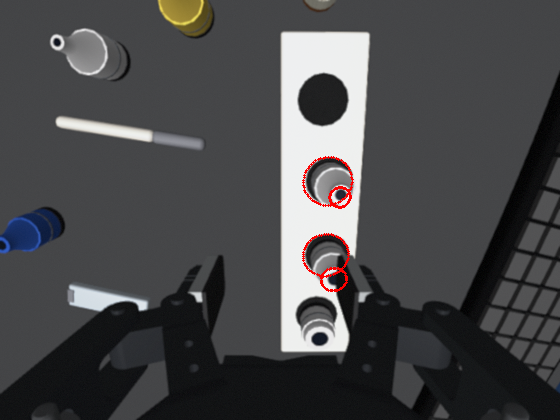

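Long stands centred on seat b (about (330,185)). Next the metal longest at (90,50), not the yellow one at (185,10).

Emit:
send_rows([
  [[-0.026,-0.023,0],[0,0,0],0.3],
  [[-0.053,-0.046,0],[0,0,0],0.3],
  [[-0.081,-0.07,0],[0,0,0],0.3],
  [[-0.11,-0.095,0.005],[0,0,0],0.3],
  [[-0.138,-0.12,0.01],[0,0,0],0.3],
])

```text
clock: 17.98
eef_pos: [428.3, 55.1, 139.7]
tcp_rot: [-3.141, -0.001, 0.226]
contact_force: [0.4, 0.9, -0.2]
opening: 0.65
```

```bash
python3 look.py longest 429.5 54 w12
```

```text
t 17.98 tcp [428.3  55.1 139.7] rpy [-3.141e+00 -1.000e-03  2.260e-01] open 0.65 F [ 0.4  0.9 -0.2]
t 18.13 tcp [427.   55.4 139.4] rpy [-3.141e+00  2.000e-03  2.290e-01] open 0.648 F [0.1 0.6 0.6]
(array([432.,  53.]), np.float64(0.801))
shift m [0.0023 0.002  0.1124] turn [-0.0008  0.0019 -0.0012] | steps need 3.0 1.0
```

View pics/w12.png

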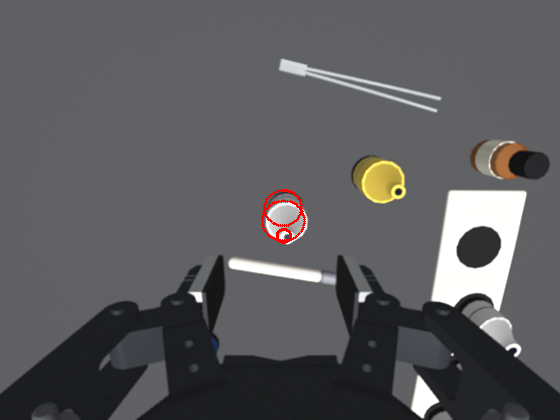

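Emit:
send_rows([
  [[0.0035,0.003,0.02],[0,0,0],0.3],
  [[0.0035,0.003,0.05],[0,0,0],0.3],
  [[0.0035,0.003,0.08],[0,0,0],0.3],
  [[0.0035,0.003,0.1],[0,0,0],0.3],
  [[0.0035,0.003,0.112],[0,0,0],0.3],
])

```text
clock: 18.55
eef_pos: [431.4, 53.2, 24.9]
tcp_rot: [-3.141, 0.004, 0.229]
contact_force: [-0.9, -0.3, 0.5]
opening: 0.653
```

```bash
python3 look.py longest 431 53.5 w13
```

```text
t 18.55 tcp [431.4  53.2  24.9] rpy [-3.141  0.004  0.229] open 0.653 F [-0.9 -0.3  0.5]
t 18.7 tcp [431.4  53.2  26.4] rpy [-3.141  0.004  0.229] open 0.649 F [-0.8  0.3 -0.3]
(array([428. ,  55.5]), np.float64(0.579))
shift m [-0.0003 -0.0003 -0.0006] turn [-0.001   0.0036 -0.0015] | steps need 1.0 1.0
```

View pics/w13.png

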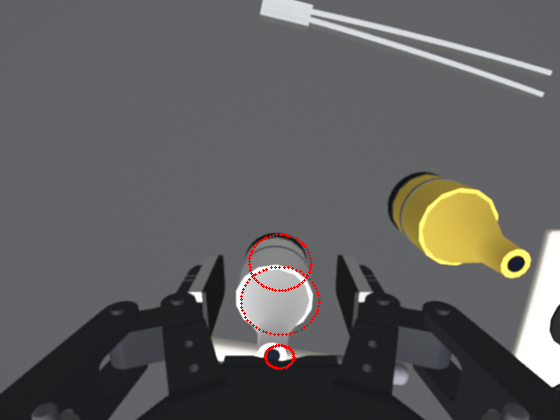

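Emit:
send_rows([
  [[-0.002,0,0],[0,0,0],0.3],
  [[-0.002,0,0],[0,0,0],-0.2],
  [[-0.002,0,0],[0,0,0],-0.5],
  [[-0.002,0,0],[0,0,0],-1],
  [[-0.002,0,0],[0,0,0],-1],
])

```text
clock: 19.12
eef_pos: [430.2, 52.8, 27.3]
tcp_rot: [-3.141, 0.002, 0.229]
contact_force: [-1.3, -0.5, 6.8]
opening: 0.364
```

```bash
python3 -c "
from h import *
now();cv2.imwrite('pics/w14.png',viewer.grab_frame('wrist')[:,:,::-1]);now()"
```

```text
t 19.12 tcp [430.2  52.8  27.3] rpy [-3.141e+00  2.000e-03  2.290e-01] open 0.364 F [-1.3 -0.5  6.8]
t 19.17 tcp [430.2  52.8  27.3] rpy [-3.141e+00  2.000e-03  2.290e-01] open 0.364 F [-1.5 -0.6  7.1]
```

View pics/w14.png

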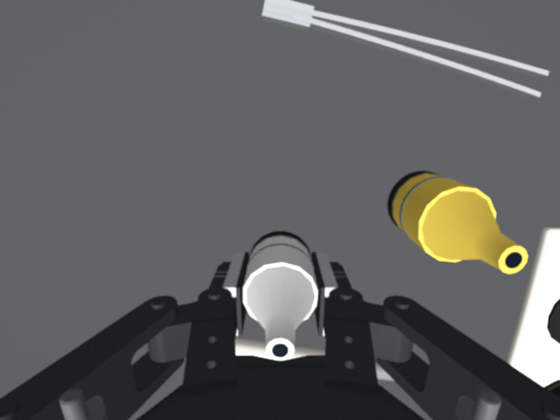

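Gripped upright. Lift, then to a viewing point before seat a.

Emit:
send_rows([
  [[0,0,0],[0,0,0],-1],
  [[0,0,-0.015],[0,0,0],-1],
  [[0,0,-0.045],[0,0,0],-1],
  [[0,0,-0.085],[0,0,0],-1],
  [[0,0,-0.125],[0,0,0],-1],
])

```text
clock: 19.58
eef_pos: [429.4, 52.7, 153.5]
tcp_rot: [-3.141, 0.004, 0.229]
contact_force: [1.7, 0.6, -0.8]
opening: 0.365
```

```bash
python3 -c "
from h import *
now();go(580,-5,150,.23)"
```

```text
t 19.58 tcp [429.4  52.7 153.5] rpy [-3.141  0.004  0.229] open 0.365 F [ 1.7  0.6 -0.8]
shift m [0.1336 0.0903 0.003 ] turn [-0.001   0.0036 -0.0015] | steps need 4.0 1.0
```

Emit:
send_rows([
  [[0.03,0.02,0],[0,0,0],-1],
  [[0.065,0.044,0],[0,0,0],-1],
  [[0.1,0.068,0],[0,0,0],-1],
  [[0.125,0.085,0],[0,0.003,0],-1],
  [[0.134,0.09,0],[0,0.003,0],-1],
])

```text
clock: 20.0
eef_pos: [584.9, -6.3, 153.9]
tcp_rot: [3.141, -0.004, 0.227]
contact_force: [-0.1, -0.2, -0.8]
opening: 0.363
```

```bash
python3 -c "
from h import *
[viewer.grab_frame('wrist') for i in range(3)]"; python3 seats.py s5; python3 -c "
from h import *
now();go(604.3,61.3,150,.23)"
```

```text
t 20.15 tcp [579.8  -4.7 152.5] rpy [-3.14e+00  2.00e-03  2.28e-01] open 0.359 F [-1.   0.5 -1.3]
t 20.2 tcp [578.8  -4.3 152.4] rpy [-3.14e+00  3.00e-03  2.28e-01] open 0.36 F [-0.1  0.6 -1. ]
a [326.6 136.2] 1841 expect 2006 [602.4  62.2   8. ]
b [327.8 204.2] 659 expect 1646 [619.1   5.7   8. ]
b [343.5 234. ] 76 expect 1646 [640.7 -18.    8. ]
t 20.2 tcp [578.8  -4.3 152.4] rpy [-3.14e+00  3.00e-03  2.28e-01] open 0.36 F [-0.1  0.6 -1. ]
shift m [ 0.0397 -0.0582  0.0024] turn [-0.0017  0.0027 -0.0016] | steps need 2.0 1.0
```

View pics/s5.png

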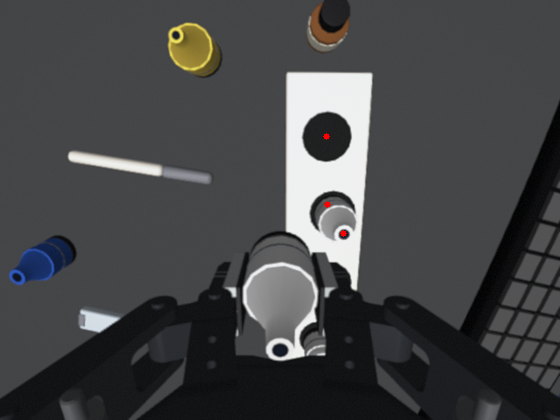

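Emit:
send_rows([
  [[0.02,-0.03,0],[0,0,0],-1],
  [[0.039,-0.0585,0.01],[0,0,0],-1],
  [[0.039,-0.0585,0.035],[0,0,0],-1],
  [[0.039,-0.0585,0.065],[0,0,0],-1],
  [[0.039,-0.0585,0.092],[0,0,0],-1],
])

```text
clock: 20.62
eef_pos: [601.5, 63.0, 59.7]
tcp_rot: [-3.14, 0.003, 0.23]
contact_force: [-0.0, -0.2, -0.8]
opening: 0.359
```

```bash
python3 -c "
from h import *
now();go(603.8,61.5,38.5,.23)"
```

```text
t 20.62 tcp [601.5  63.   59.7] rpy [-3.14e+00  3.00e-03  2.30e-01] open 0.359 F [-0.  -0.2 -0.8]
shift m [0.002  0.002  0.0212] turn [-0.0018  0.0032  0.0005] | steps need 1.0 1.0
```

Emit:
send_rows([
  [[0.002,0.0015,0.006],[0,0.003,0],-1],
  [[0.002,0.0015,0.012],[0,0.003,0],-1],
  [[0.002,0.0015,0.018],[0,0.003,0],-1],
  [[0.002,0.0015,0.02],[0,0.003,0],-1],
  [[0.002,0.0015,0.02],[0,0.003,0],-1],
])

```text
clock: 21.03
eef_pos: [604.0, 62.0, 40.5]
tcp_rot: [-3.14, -0.001, 0.23]
contact_force: [-0.9, -0.7, -1.6]
opening: 0.364
```

```bash
python3 -c "
from h import *
now();go(603.8,61.5,35.3,.23)"
```

```text
t 21.03 tcp [604.   62.   40.5] rpy [-3.14e+00 -1.00e-03  2.30e-01] open 0.364 F [-0.9 -0.7 -1.6]
shift m [-0.0003  0.0004  0.0052] turn [-0.0017 -0.0008  0.0003] | steps need 1.0 1.0
```

Emit:
send_rows([
  [[0,0,0.001],[0,0,0],-1],
  [[0,0,0.002],[0,0,0],-1],
  [[0,0,0.0035],[0,0,0],-1],
  [[0,0,0.0045],[0,0,0],-1],
  [[0,0,0.0053],[0,0,0],-1],
])

```text
clock: 21.45
eef_pos: [604.1, 62.0, 35.4]
tcp_rot: [-3.14, -0.001, 0.23]
contact_force: [-2.9, -0.6, 13.7]
opening: 0.362
```

Emit:
send_rows([
  [[0,0,0.0005],[0,0,0],-1],
  [[0,0,0.0005],[0,0,0],-1],
  [[0,0,0.0005],[0,0,0],-1],
  [[0,0,0.0005],[0,0,0],-1],
  [[0,0,0.0005],[0,0,0],-1],
])

```text
clock: 21.87
eef_pos: [604.1, 62.0, 35.4]
tcp_rot: [-3.14, -0.001, 0.23]
contact_force: [-2.2, -0.2, 6.5]
opening: 0.36
```

Emit:
send_rows([
  [[0,0,0],[0,0,0],-0.2],
  [[0,0,0],[0,0,0],-0.1],
  [[0,0,0],[0,0,0],0.1],
  [[0,0,0],[0,0,0],0.3],
  [[0,0,0],[0,0,0],0.3],
])

```text
clock: 22.28
eef_pos: [604.1, 61.9, 35.3]
tcp_rot: [-3.14, -0.001, 0.23]
contact_force: [0.4, -0.2, 0.2]
opening: 0.65
```

Emit:
send_rows([
  [[0,0,-0.02],[0,0,0],0.3],
  [[0,0,-0.05],[0,0,0],0.3],
  [[0,0,-0.085],[0,0,0],0.3],
  [[0,0.02,-0.12],[0,0,0],0.3],
  [[0,0.05,-0.14],[0,0,0],0.3],
])

```text
clock: 22.7
eef_pos: [616.5, 14.3, 179.0]
tcp_rot: [-3.14, -0.004, 0.233]
contact_force: [1.2, -0.4, 0.3]
opening: 0.649
```

Emit:
send_rows([
  [[0,0.03,-0.02],[0,0,0],0.3],
  [[0,0.065,-0.045],[0,0,0],0.3],
  [[0,0.1,-0.06],[0,0,0],0.3],
  [[0,0.12,-0.07],[0,0,0],0.3],
  [[0,0.12,-0.07],[0,0,0],0.3],
])

```text
clock: 23.12
eef_pos: [645.8, -106.8, 251.7]
tcp_rot: [3.14, -0.009, 0.23]
contact_force: [-0.2, 0.9, 0.2]
opening: 0.647
```

```bash
python3 -c "
from h import *
for i in range(3): viewer.grab_frame('wrist')
im=viewer.grab_frame('wrist');cp=viewer.camera_params('wrist');now()
P={'a':(603.8,61.5,75,4.5),'b':(626.3,-2.1,64,7),'c':(642.9,-69.3,53,10),'d':(649.8,-133.3,42,13)}
for c in('wrist','scene','side'):
    f=im if c=='wrist' else viewer.grab_frame(c); q=cp if c=='wrist' else viewer.camera_params(c)
    o=f[:,:,::-1].copy(); cv2.imwrite(f'pics/raw_{c}.png',o)
    if c=='wrist':
        for x,y,h,r in P.values():
            for p in model(x,y,[(8,21),(h,r)],q): cv2.circle(o,tuple(int(v) for v in p),1,(0,0,255),-1)
        cv2.imwrite('pics/f_wrist.png',o)
    if c=='scene': cv2.imwrite('pics/f_scene.png',cv2.resize(o[100:310,130:360],None,fx=2.6,fy=2.6,interpolation=2))
    if c=='side': cv2.imwrite('pics/f_side.png',cv2.resize(o[140:300,180:420],None,fx=3,fy=3,interpolation=2))
"
```

```text
t 23.32 tcp [ 643.2 -101.7  247.8] rpy [-3.139e+00 -3.000e-03  2.330e-01] open 0.647 F [-0.8  0.1 -0.7]
```

View pics/f_wrist.png

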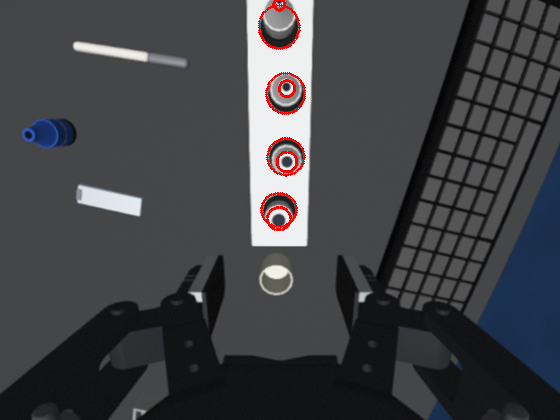

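View pics/f_scene.png

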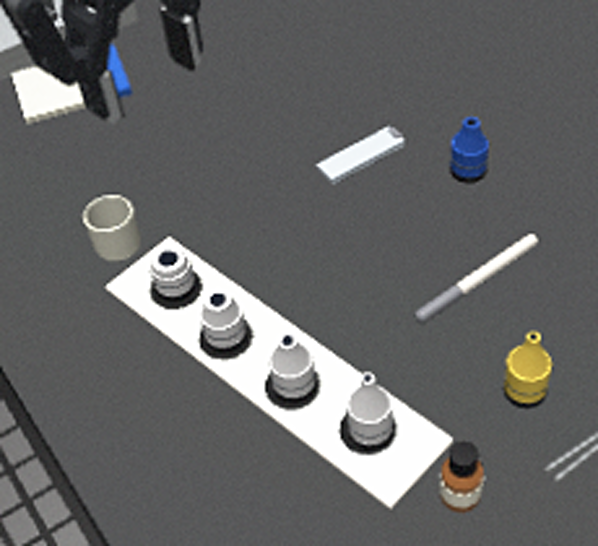

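View pics/f_side.png

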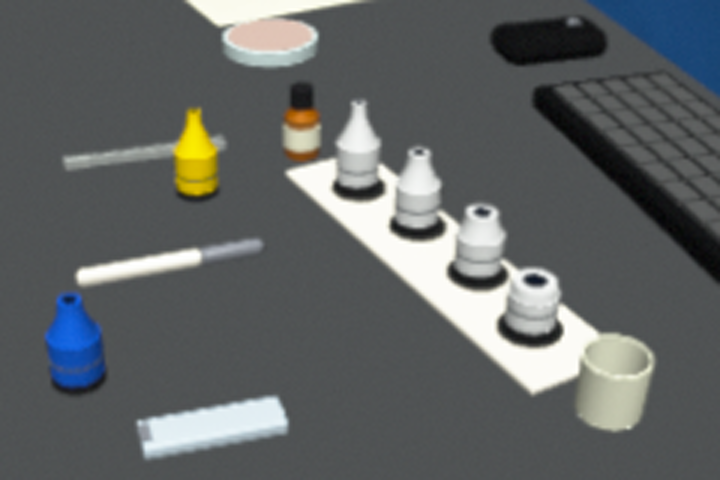

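All four stand centred, in the right order. The bottle and the pot are in place, and the arm is clear.

```bash
python3 -c "
from h import *
now();print(job.sign_off())"
```

```text
t 23.42 tcp [ 643.3 -101.4  247.8] rpy [-3.139e+00 -3.000e-03  2.340e-01] open 0.65 F [-0.   0.6 -0.6]
the job is handed in; nothing more can be done
None
```

I stood all four objectives on the rack: longest on seat a next to the oil bottle, long on b, medium on c and short on d next to the swab pot. I signed the job off at 23.4 s; no verdict was reported.

- **Final views:** the last wrist, scene and side pictures show all four upright and looking centred on their discs, about 2 mm off at most by eye. The bottle and pot look unmoved, the yellow and blue look-alikes were left alone, and the gripper was raised clear.
- **Forces:** the highest force printed was about 14 N, when setting down the longest objective.
- **Checks that disagreed or failed:**
  - The scene and side cameras differed by about 6 mm in y on the seats. I used the wrist camera to settle the seat positions, and it fell between the two.
  - My outline fit failed on the placed short objective against the white plate. It also gave a poor fit for the longest one close up, so I judged those two from overlays drawn on the pictures.

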